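# Restock the hygrometer kit drawer and shut it to its detent

## Task

Restock the open kit drawer: stand the spent amber jar with the red cap upright in the green bin, and pack every fresh cartridge and white-capped jar from the bench upright on the floor of the drawer's two lanes, together with the brass cartridge already in there. Once all of that is done, push the drawer fully home so that it clicks in at its detent. Do not move the other things on the bench.

Things in the scene. Friction and masses are not known exactly. Their poses are not given: they have to be found in the camera images.
- kit_drawer (a joint): how far the drawer stands open, m: 0 fully home, 0.19 fully out; starts 0.174 to 0.188. Runs on a light slide (about 1.5 N friction). A sprung roller resists with about 5 N between 0.018 and 0.009; from about 0.004 it pulls the drawer in to 0 and holds it there. Push steadily through it: the hand feels a knock of up to 20 N when the ridge meets the roller, well before home
- drawer_pull (a point): middle of the outer face of the aluminium pull lip (70 mm wide, 14 mm high, stands 14 mm out from the white drawer front, which is 162 mm wide and spans 7 to 89 mm above the bench); the point is 66 mm above the bench. Axes: x points into the unit (the way the drawer closes), y to the left, z up; moves with the drawer. A good place to push
- tray_mid (a point): middle of the drawer's packing tray, at lane-floor height (18 mm above the bench), 104 mm behind the lip's face; axes as drawer_pull, moves with the drawer. Walls 20 mm high surround both lanes and a solid 30 mm wide rib, also 20 mm high, lies between them. The white drawer front, top 71 mm above the lane floor, stands 10 mm ahead of the lanes' front end
- lane_left (a point): middle of the floor of the left lane (tray_mid + 38 mm in y): 46 mm wide (y), 136 mm long (x from -68 to +68 mm), axes as drawer_pull. Items are 57 mm tall and stand 37 mm proud of the lane walls: grip them above the walls, across the lane. Plan which item goes in which lane: the fullest set needs 128 mm in each
- lane_right (a point): the same for the right lane (tray_mid - 38 mm in y); same size and axes
- unit: low grey steel drawer unit, fixed, 245 mm deep, 166 mm wide, top 100 mm above the bench; origin on the bench under the middle of its front face, x into the unit. The opening reaches 90 mm above the bench, so a closed drawer clears upright items by 15 mm
- long_a: upright sensor cartridge, brass-coloured rectangular block with black cap and white label, 52 mm (own x) x 36 mm (own y) x 57 mm tall, about 0.11 kg, weighted foot; origin at the centre of its underside, z up; always present and already standing somewhere along one of the lanes; it may have to be shifted along
- long_b: upright sensor cartridge, brass-coloured rectangular block with black cap and white label, 52 mm (own x) x 36 mm (own y) x 57 mm tall, about 0.11 kg, weighted foot; origin at the centre of its underside, z up; may be absent
- short_a: upright sensor cartridge, aluminium block with blue cap and white label, 36 x 36 mm x 57 mm tall, about 0.08 kg, weighted foot; origin at the centre of its underside, z up; may be absent
- short_b: upright sensor cartridge, aluminium block with blue cap and white label, 36 x 36 mm x 57 mm tall, about 0.08 kg, weighted foot; origin at the centre of its underside, z up; may be absent
- jar_a: small closed clear-glass jar with white cap and paper band, upright cylinder 40 mm diameter, 57 mm tall, about 0.09 kg, weighted foot; origin at the centre of its underside, z up; may be absent
- jar_b: small closed clear-glass jar with white cap and paper band, upright cylinder 40 mm diameter, 57 mm tall, about 0.09 kg, weighted foot; origin at the centre of its underside, z up; may be absent
- spent_jar: spent jar: amber glass, red cap, 40 mm diameter, 57 mm tall, about 0.09 kg, weighted foot; origin at the centre of its underside; starts in the lane that long_a is not in
- bin: open green plastic bin, loose, 130 x 130 mm, 45 mm high, 4 mm walls and floor; origin at the centre of its underside
- pin_dish: bystander: black round dish of pins, 90 mm diameter, 31 mm high; origin under its centre
- driver: bystander: screwdriver with yellow handle, 170 mm long, lying
- tape: bystander: roll of black tape, 60 mm diameter, 22 mm high; origin under its centre
- beads: bystander: grey pot with white lid, 58 mm diameter, 55 mm high; origin under its centre
Not all that is in view belongs to the job. What is shaped like the long_a but turquoise is not meant.

How it is judged:
By the outcome, as a careful person would: the job done as asked, in the order asked, and still so for the second after the job is handed in, with the robot touching nothing.
Of long_b, short_a, short_b, jar_a, jar_b only 3 to 5 are there at a start; the rules pass over those that are not, and their reading is None.
At some moment in a run one of long_b, short_a, short_b, jar_a, jar_b may be knocked a few centimetres aside while the robot is not near it.
It also fails if it takes over 210 s, if anything falls off the work surface, if the arm or the gripper's body presses on something with over 40 N, if the wrist force passes 120 N, or if a joint passes its speed limit or range.

## Robot

A 6-joint arm with a two-finger parallel gripper is mounted at the origin on the work surface. World frame = base frame: x ahead of the robot, y to its left, z up, the work surface at z = 0. Lengths are in m, angles in rad, forces in N, time in s.
With the tool pointing down it reaches from about 0.325 to 0.9 m from the base axis. Payload 6.1 kg.
Tool frame: the origin (TCP) lies at the very end of the fingers, on their centre line; the grasp point (between the pads) lies tcp_to_grasp behind it (tcp_to_grasp is the distance from the TCP to the grasp point, in m); z points along the fingers, y is the direction in which the jaws open and shut (so a half turn about z gives the same grasp; the last joint's range is limited). The gripper opens to 87 mm and grips with 3 to 60 N. Pads are 19 mm wide; open, the fingers measure 117 mm over their backs; the gripper's body (75 mm by 190 mm) begins 51 mm behind the grasp point.
Start: joints at [1.096, 0.22, 1.526, -0, 1.395, -0.126], TCP at [0.214, 0.587, 0.197] pointing down, gripper open.
Joint ranges: [-2.98, 2.98], [-0.91, 2.08], [0.09, 2.57], [-1.24, 4.39], [0.2, 2.65], [-2.68, 2.68]. Speed limits (rad/s): [2.57, 2.57, 3.01, 3.14, 3.14, 3.14].

## Interface

Orientations are given as [roll, pitch, yaw] about the fixed x, y, z axes, in that order (R = Rz(yaw) Ry(pitch) Rx(roll)).
In Python, from bench import * gives the robot as it stands. The module is installed in compiled form; this text tells all that it offers.
- The arm moves only by the tool servo_tool, never from a script. Its argument "deltas" is text: rows parted by semicolons, each of 7 numbers parted by spaces: the turn, a rotation vector about the tool's x, y, z in degrees, then the shift along the tool's x, y, z in cm, then the finger opening in cm, from 0 to 8.7. In form: rx ry rz dx dy dz claw; .... A call has exactly 8 rows; each row shifts and turns the commanded pose from where the row before left it, along the tool's axes as they then stand; what a row does not reach is not made up. A row lasts 1/12 s, in which the tool goes at most 41.7 mm and 7.16 degrees, less where a joint would pass 70% of its speed; a pose out of reach is approached as far as the arm can. A call is refused whole if a number of a shift passes 4.17 or a number of a turn 7.16, either way. A call with a gripper value outside its range is refused whole. The fingers move at their own pace and stop on an object; "grip_force" is the grip in N (left out, the last holds). Time passes only in rows, so rows that do not move let the fingers close, or fill a call up. It gives the time, the measured TCP pose, the force and the opening at its end, in the units of the state.
- observe(): the state, without advancing time (a new reading comes with each control period).
- grab_frame(name): name is "scene" or "top" or "wrist"; returns a dict with "pixels" (384x512x3 uint8, blue, green, red), "vfov" (degrees; the focal length in pixels is half the picture's height over the tangent of half this angle, whatever the lens; pixels are square), "cx", "cy" (the principal point, pixels), "R" (3x3) and "t" (3): a world point X has camera coordinates R X + t. Camera axes: x right, y down, z forward; pixel columns grow to the right and rows downward; lengths in m; the calibration is good to about 2 mm. A picture is of the moment at which its call begins. There is no depth.
- close_job(): hands the job in, once; it reports no verdict.
Trained networks look in a picture, given as the dict that the camera call returned (one of the last four; its "shot" number tells which), for a name from the list of things; names that differ only in an ending like _2 or _b are one class to them, and where a whole thing is asked for, a point or a joint stands for the part that bears it (a point fixed in the world has none). Each returns a list of dicts, best first, with "confidence" (0 to 1); they miss things now and then, are a little off and sometimes report something else, mostly with a low value. They report only what shows in the picture. A call takes as long as a camera call. They do not tell look-alikes from the thing itself.
- recognise(query, picture): "bbox" ([left, top, right, bottom] in pixels, round what is visible of it).
- cut_out(query, picture): "region" (384x512 bool, what is visible of it) and "bbox" ([left, top, right, bottom] in pixels, round what is visible of it).
- pinpoint(query, picture): "uv" ([column, row] in pixels: a listed point, or the origin of a listed thing).
The state is a dict: "clock": time; "qpos": joint angles; "joint_vel": joint speeds; "tau": joint torques, N m; "position": TCP position; "orientation": TCP orientation; "wrist_force": force on the tool from outside, world axes, zero at the start; "moment": the same for the moment, N m; "gripper_width": finger opening in m.
Only numpy, scipy, OpenCV 4.12 (cv2) and the standard library are available. Lean on these libraries where they do the work, as an engineer would, in place of code of your own. Each camera call takes 0.05 s, during which the arm holds its last target. There are 200 camera calls.

## Working session

There is one attempt and no reset: what is moved stays moved. The work goes in short steps, Python scripts to look and compute and a tool call to move; the robot and the scene stay as the last step left them, time stands still between calls to the robot, and variables do not carry over. Pictures are saved under pics/ and viewed, about 12 in all and at most 16, crops included, and the job is handed in when it is done.

Besides the shell and the picture viewer there is one more tool, called after "Emit:" in YAML: its name, and indented under it one key for each argument. servo_tool: Moves the arm, as the interface text tells. Its arguments: {"type":"object","properties":{"deltas":{"type":"string"},"grip_force":{"type":"number"}},"required":["deltas"]}

```bash
mkdir -p pics; ls
cat > h.py <<'E'
from bench import *
import numpy as np, cv2
np.set_printoptions(precision=4,suppress=True)
def ray(f,uv,z):
    fl=384/2/np.tan(np.radians(f["vfov"])/2)
    d=f["R"].T@np.array([(uv[0]-f["cx"])/fl,(uv[1]-f["cy"])/fl,1]); c=-f["R"].T@f["t"]
    return c+d*(z-c[2])/d[2]
def proj(f,X):
    fl=384/2/np.tan(np.radians(f["vfov"])/2)
    p=f["R"]@np.array(X)+f["t"]; return np.array([f["cx"]+fl*p[0]/p[2],f["cy"]+fl*p[1]/p[2]])
E
python3 - <<'E'
from h import *
print(observe())
for n in ("scene","top"):
    f=grab_frame(n); cv2.imwrite(f"pics/{n}0.png",f["pixels"]); print(n,f["vfov"],-f["R"].T@f["t"])
    for q,z in [("long_a",0.0),("short_a",0),("jar_a",0),("spent_jar",.018),("bin",0),("drawer_pull",.066),("tray_mid",.018),("lane_left",.018),("lane_right",.018),("unit",0),("pin_dish",0),("driver",0),("tape",0),("beads",0)]:
        for r in pinpoint(q,f): print(q,round(r["confidence"],2),np.array(r["uv"]).round(),ray(f,r["uv"],z)[:2])
E
```

```text
pics
{'clock': 0.0, 'qpos': array([ 1.096 ,  0.2212,  1.5276,  0.    ,  1.3947, -0.1261]), 'joint_vel': array([ 0.0017, -0.0009,  0.0002, -0.    , -0.001 ,  0.    ]), 'tau': array([  0.0009, -49.46  , -38.7394,   0.0703,   0.0567,  -0.0001]), 'position': array([0.2133, 0.5868, 0.1958]), 'orientation': array([-3.1397, -0.0003,  2.7928]), 'wrist_force': array([ 0.0424, -0.7224,  0.1687]), 'moment': array([ 0.0067,  0.0333, -0.0185]), 'gripper_width': 0.08733987809781028}
scene 42.38849037166088 [ 1.0184 -0.7303  1.067 ]
long_a 0.91 [261. 265.] [ 0.6539 -0.14  ]
long_a 0.73 [266. 205.] [0.557  0.0362]
long_a 0.71 [313. 177.] [0.6126 0.2056]
long_a 0.6 [236. 115.] [0.2624 0.3065]
short_a 0.75 [273. 152.] [0.4575 0.2277]
jar_a 0.6 [146. 292.] [ 0.4621 -0.3609]
jar_a 0.53 [178. 245.] [ 0.4383 -0.2101]
spent_jar 0.82 [274. 188.] [0.5464 0.0892]
bin 0.87 [201. 290.] [ 0.571  -0.2829]
drawer_pull 0.72 [244. 172.] [0.467  0.0569]
drawer_pull 0.59 [370. 170.] [0.7556 0.2586]
drawer_pull 0.5 [267. 204.] [ 0.5841 -0.0081]
tray_mid 0.58 [272. 196.] [0.5594 0.0602]
lane_left 0.79 [278. 193.] [0.569
[... 591 characters left out ...]
a 0.63 [249. 191.] [0.5767 0.0037]
long_a 0.31 [344. 195.] [ 0.5706 -0.2966]
short_a 0.48 [176. 231.] [0.4441 0.2283]
jar_a 0.69 [318. 235.] [ 0.4437 -0.214 ]
jar_a 0.6 [365. 229.] [ 0.4652 -0.3622]
spent_jar 0.71 [225. 199.] [0.5476 0.0783]
bin 0.83 [345. 194.] [ 0.5738 -0.2979]
drawer_pull 0.71 [233. 230.] [0.449  0.0467]
drawer_pull 0.31 [393. 180.] [ 0.6112 -0.4293]
tray_mid 0.72 [236. 193.] [0.5665 0.0455]
lane_left 0.96 [220. 192.] [0.5695 0.0949]
lane_right 0.68 [245. 190.] [0.577  0.0152]
unit 0.84 [232. 167.] [0.6517 0.0615]
pin_dish 0.63 [122. 178.] [0.61   0.4096]
driver 0.58 [148. 284.] [0.278  0.3079]
tape 0.77 [391. 178.] [ 0.6262 -0.4435]
beads 0.89 [155. 138.] [0.7397 0.3099]
```

Run:
```python
import cv2
a=cv2.imread("pics/top0.png"); cv2.imwrite("pics/t1.png",cv2.resize(a[100:310,70:430],(800,467),interpolation=cv2.INTER_CUBIC))
a=cv2.imread("pics/scene0.png"); cv2.imwrite("pics/s1.png",cv2.resize(a[80:380,110:420],(620,600),interpolation=cv2.INTER_CUBIC))
```

```text
(no output)
```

View pics/t1.png

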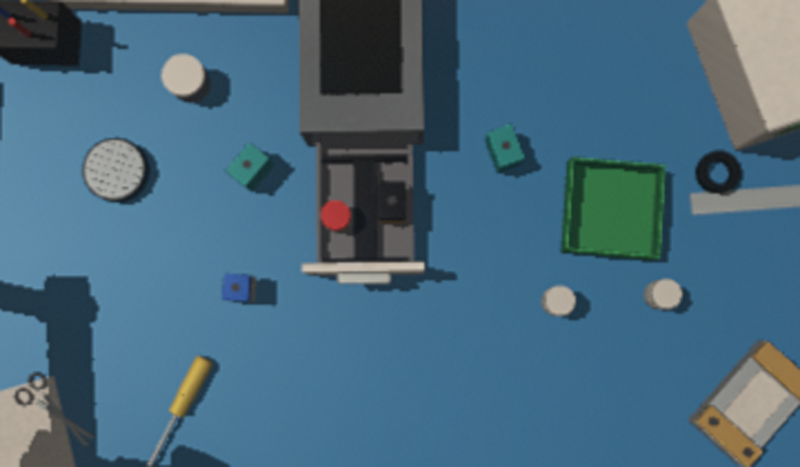

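View pics/s1.png

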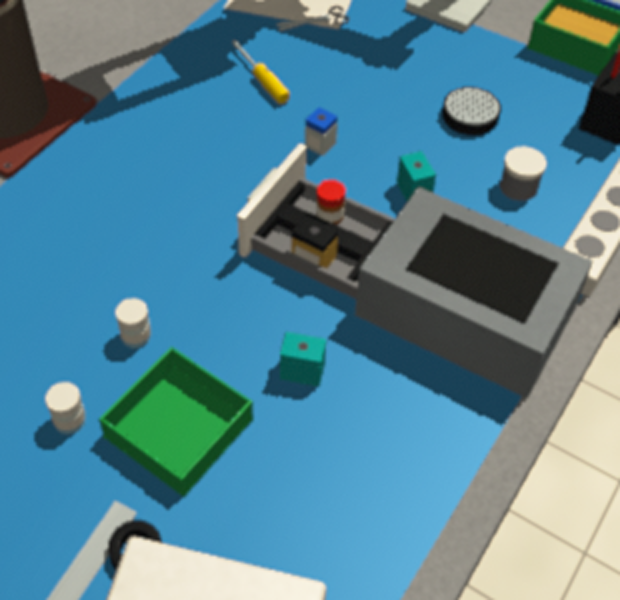

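Emit:
servo_tool:
  deltas: "0 0 -6.67 0 0 0 8.7;0 0 -6.67 0 0 0 8.7;0 0 -6.64 0 0 0 8.7;0 0 0 -1.3 -2.55 -0.5 8.7;0 0 0 -1.3 -2.55 -0.5 8.7;0 0 0 -1.3 -2.55 -0.5 8.7;0 0 0 -1.3 -2.55 -0.5 8.7;0 0 0 -1.3 -2.55 -0.5 8.7"

```text
clock: 2.17
position: [0.2789, 0.4587, 0.2221]
orientation: [3.142, 0.0, -3.141]
wrist_force: [0.5, -0.4, 0.2]
gripper_width: 0.0867
```

Emit:
servo_tool:
  deltas: "0 0 0 -1.3 -2.55 -0.5 8.7;0 0 0 -1.3 -2.55 -0.5 8.7;0 0 0 -1.3 -2.55 -0.5 8.7;0 0 0 -1.3 -2.55 -0.5 8.7;0 0 0 -1.3 -2.55 -0.5 8.7;0 0 0 -1.3 -2.55 -0.5 8.7;0 0 0 -1.3 -2.55 -0.5 8.7;0 0 0 -1.3 -2.55 -0.5 8.7"

```text
clock: 2.83
position: [0.383, 0.2546, 0.2623]
orientation: [3.141, 0.001, -3.142]
wrist_force: [-0.2, 0.1, 0.1]
gripper_width: 0.0869
```

Emit:
servo_tool:
  deltas: "0 0 0 -1.3 -2.55 -0.5 8.7;0 0 0 -1.3 -2.55 -0.5 8.7;0 0 0 -1.3 -2.55 -0.5 8.7;0 0 0 -1.3 -2.55 -0.5 8.7;0 0 0 -1.3 -2.55 -0.5 8.7;0 0 0 -1.3 -2.55 -0.5 8.7;0 0 0 -1 -2 -0.2 8.7;0 0 0 0 0 0 8.7"

```text
clock: 3.5
position: [0.4723, 0.0794, 0.2945]
orientation: [-3.14, 0.002, 3.138]
wrist_force: [-0.1, -0.6, 0.2]
gripper_width: 0.0869
```

Run:
```python
from h import *
s=observe();print(s["clock"],s["position"],s["orientation"])
f=grab_frame("wrist"); cv2.imwrite("pics/w1.png",f["pixels"]); print(f["vfov"],-f["R"].T@f["t"]);print(f["R"])
np.savez("w1.npz",**f)
for q,z in [("long_a",0.018),("spent_jar",.018),("drawer_pull",.066),("tray_mid",.018),("lane_left",.018),("lane_right",.018),("unit",0)]:
    for r in pinpoint(q,f): print(q,round(r["confidence"],2),np.array(r["uv"]).round(),ray(f,r["uv"],z)[:2])
```

```text
3.5 [0.4723 0.0794 0.2945] [-3.14    0.0018  3.1377]
69.86147478602373 [0.4031 0.0799 0.4808]
[[ 0.0031  1.     -0.0016]
 [ 0.9666 -0.0026  0.2563]
 [ 0.2563 -0.0023 -0.9666]]
long_a 0.81 [216. 218.] [0.5707 0.0117]
long_a 0.61 [325. 241.] [0.6169 0.2092]
spent_jar 0.65 [259. 205.] [0.5467 0.0891]
drawer_pull 0.88 [231. 160.] [0.4608 0.0449]
lane_left 0.96 [254. 212.] [0.5602 0.0802]
lane_right 0.91 [216. 215.] [0.5658 0.0128]
unit 0.82 [244. 256.] [0.6549 0.0606]
```

View pics/w1.png

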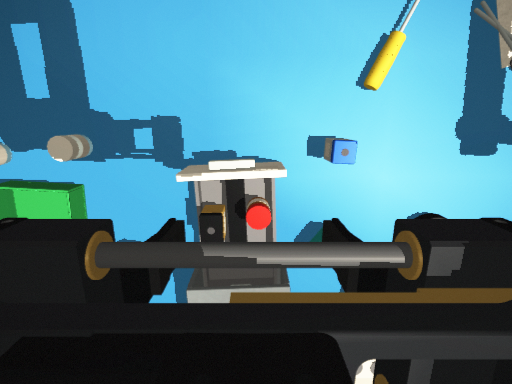

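Emit:
servo_tool:
  deltas: "0 0 0 1.5 -0.4 0 8.7;0 0 0 1.5 -0.4 0 8.7;0 0 0 1.5 -0.4 0 8.7;0 0 0 1.5 -0.4 0 8.7;0 0 0 1.5 -0.4 0 8.7;0 0 0 1.5 -0.4 0 8.7;0 0 0 0 -0.4 0 8.7;0 0 0 0 0 0 8.7"

```text
clock: 4.57
position: [0.3806, 0.0548, 0.2942]
orientation: [-3.141, 0.002, -3.141]
wrist_force: [-0.3, -0.4, -0.2]
gripper_width: 0.0869
```

Run:
```python
from h import *
s=observe();print(s["clock"],s["position"],s["orientation"])
f=grab_frame("wrist"); np.savez("w2.npz",**f)
for q,z in [("long_a",0.018),("spent_jar",.018),("drawer_pull",.066),("tray_mid",.018),("lane_left",.018),("lane_right",.018),("unit",0),("short_a",0),("jar_a",0)]:
    for r in pinpoint(q,f): print(q,round(r["confidence"],2),np.array(r["uv"]).round(),ray(f,r["uv"],z)[:2])
p=f["pixels"][100:260,150:350]
cv2.imwrite("pics/w2.png",cv2.resize(p,(750,600),interpolation=cv2.INTER_CUBIC))
```

```text
4.5667 [0.3806 0.0548 0.2942] [-3.1413  0.0017 -3.1413]
long_a 0.79 [334. 283.] [0.6106 0.2078]
long_a 0.43 [156. 298.] [ 0.6433 -0.1335]
spent_jar 0.58 [268. 253.] [0.5474 0.081 ]
drawer_pull 0.65 [248. 217.] [0.4608 0.0457]
tray_mid 0.96 [249. 260.] [0.5634 0.0469]
lane_left 0.64 [270. 258.] [0.5593 0.0858]
lane_left 0.36 [255. 296.] [0.6393 0.0577]
unit 0.89 [256. 297.] [0.6541 0.0609]
unit 0.5 [400. 101.] [0.2795 0.2988]
short_a 0.67 [346. 201.] [0.4533 0.2226]
jar_a 0.81 [106. 193.] [ 0.4378 -0.2119]
jar_a 0.57 [ 26. 201.] [ 0.4543 -0.3604]
```

View pics/w2.png

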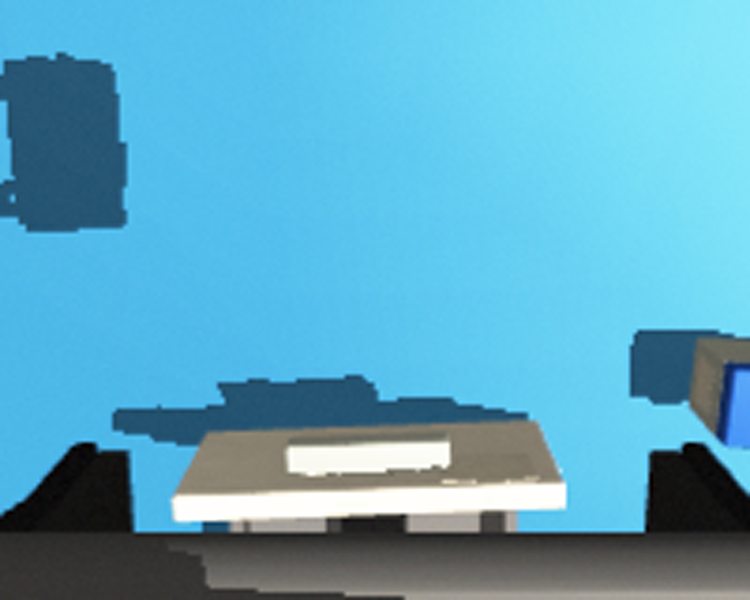

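Run:
```python
from h import *
from scipy.optimize import least_squares
f=np.load("w2.npz")
c=lambda u,v:np.array([u/3.75+150-.37,v/3.75+100-.37])
# points in drawer_pull frame (x in,y left,z above bench)
P=[((14,-81,89),c(172,497)),((14,81,89),c(566,482)),((14,-81,7),c(206,433)),((14,81,7),c(534,421)),((0,-35,73),c(288,446)),((0,35,73),c(449,436))]
def W(p,q): 
    C,S=np.cos(p[2]),np.sin(p[2]); x,y,z=np.array(q)/1e3; return [p[0]+C*x-S*y,p[1]+S*x+C*y,z]
r=lambda p:np.concatenate([proj(f,W(p,q))-uv for q,uv in P])
s=least_squares(r,[.46,.045,0]); print(s.x,np.degrees(s.x[2]));print(s.fun.reshape(-1,2))
for n,q in dict(tray=(104,0,18),L=(104,38,18),R=(104,-38,18)).items(): print(n,W(s.x,q))
g=np.load("w1.npz"); p=g["pixels"][140:240,160:300]
for n,q in [("L0",(36,61,38)),("L1",(36,15,38)),("R0",(36,-15,38)),("R1",(36,-61,38)),("fL",(14,81,89)),("fR",(14,-81,89)),("lip",(0,0,66))]:
    u=(proj(g,W(s.x,q))-[160,140]+.5)*5.7
    p2=(int(u[0]),int(u[1])); 
    if n=="L0": big=cv2.resize(p,(798,570),interpolation=cv2.INTER_CUBIC)
    cv2.circle(big,p2,4,(0,0,255),1)
cv2.imwrite("pics/w3.png",big)
```

```text
[0.4595 0.0457 0.0428] 2.452381229842604
[[-0.5509  0.0657]
 [ 0.3186 -0.053 ]
 [-0.3532 -0.5798]
 [ 1.2995 -0.9066]
 [-1.0837  0.2553]
 [ 0.498   1.1695]]
tray [np.float64(0.5634140248565893), np.float64(0.050152835058686375), np.float64(0.018)]
L [np.float64(0.5617880406108509), np.float64(0.08811803195311338), np.float64(0.018)]
R [np.float64(0.5650400091023278), np.float64(0.01218763816425937), np.float64(0.018)]
```

View pics/w3.png

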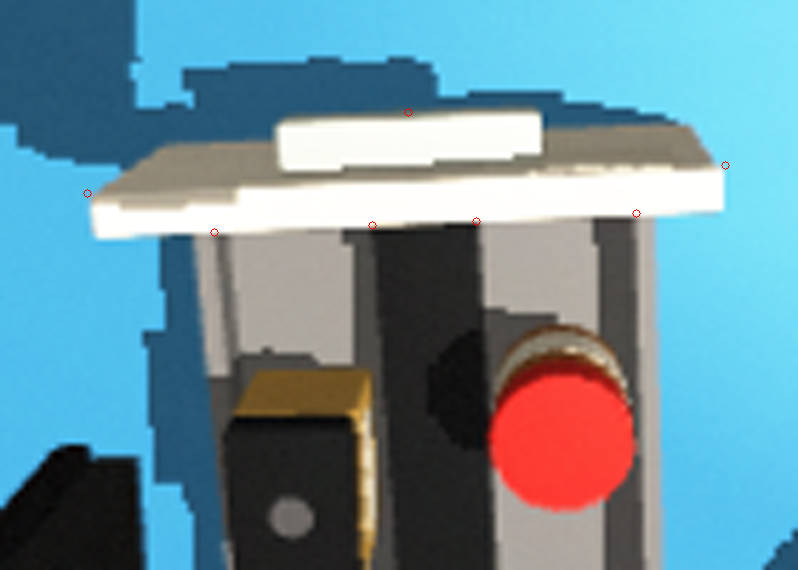

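Run:
```python
import cv2
a=cv2.imread("pics/top0.png"); cv2.imwrite("pics/t2.png",cv2.resize(a[142:232,197:270],(584,720)[:2] if 0 else (487,600),interpolation=cv2.INTER_CUBIC))
```

```text
(no output)
```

View pics/t2.png

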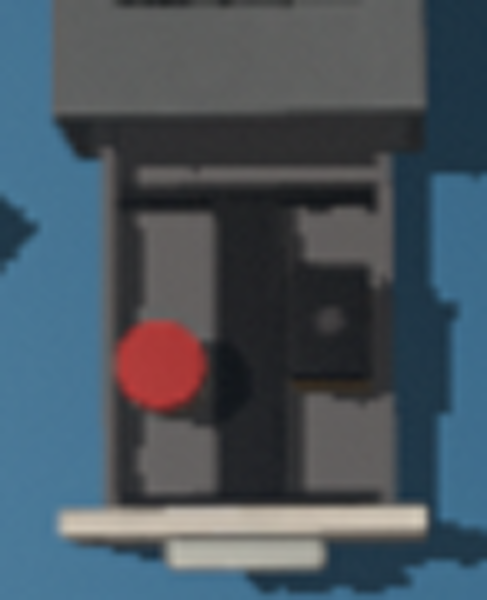

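```bash
cat > fit.py <<'E'
from h import *
from scipy.optimize import least_squares
f=np.load("w2.npz"); g=np.load("w1.npz"); t=grab_frame("top")
c=lambda u,v:np.array([u/3.75+150-.37,v/3.75+100-.37])
d=lambda u,v:np.array([u/6.667+197-.42,v/6.667+142-.42])
e=lambda u,v:np.array([u/5.7+160-.41,v/5.7+140-.41])
P=[(f,(14,-81,89),c(172,497)),(f,(14,81,89),c(566,482)),(f,(14,-81,7),c(206,433)),(f,(14,81,7),c(534,421)),(f,(0,-35,73),c(288,446)),(f,(0,35,73),c(449,436)),
(t,(14,81,89),d(58,538)),(t,(14,-81,89),d(428,532)),(t,(0,35,73),d(170,570)),(t,(0,-35,73),d(326,567)),(t,("u",83,100),d(54,115)),(t,("u",-83,100),d(427,108)),
(g,(14,-81,89),e(92,203)),(g,(14,81,89),e(722,172)),(g,(0,-35,73),e(278,122)),(g,(0,35,73),e(541,112))]
def W(p,q):
    C,S=np.cos(p[2]),np.sin(p[2]); x,y,z=q; x=p[3] if x=="u" else x/1e3; y/=1e3;z/=1e3; return [p[0]+C*x-S*y,p[1]+S*x+C*y,z]
E
python3 - <<'E'
from fit import *
r=lambda p:np.concatenate([proj(k,W(p,q))-uv for k,q,uv in P])
s=least_squares(r,[.46,.045,0,.19],loss="soft_l1"); p=s.x; print(p,np.degrees(p[2]));print((r(p).reshape(-1,2)).round(1).tolist())
np.save("drawer.npy",p)
def D(X): 
    C,S=np.cos(p[2]),np.sin(p[2]); a=np.array(X[:2])-p[:2]; return np.array([C*a[0]+S*a[1]-.104,-S*a[0]+C*a[1]])
for n,X in [("spent top",ray(t,d(161,366),.075)),("spent w1",ray(g,e(562,441),.075)),("long top",ray(t,d(331,321),.075)),("long w1",ray(g,e(293,517),.075))]: print(n,X,"tray-rel",D(X))
for n,y in [("L",38),("R",-38)]: print(n,W(p,(104,y,18)))
E
```

```text
[0.46   0.0459 0.0388 0.1997] 2.2210310300709835
[[-0.5, 0.1], [0.4, 0.4], [-0.3, -0.5], [1.4, -0.5], [-1.0, 0.4], [0.6, 1.5], [0.2, -0.5], [-0.0, -0.4], [-0.4, -0.5], [-0.2, -0.4], [-0.5, -0.1], [-0.2, 0.1], [-0.9, -1.6], [0.6, -0.8], [-0.8, 0.1], [0.0, -0.1]]
spent top [0.5482 0.0863 0.075 ] tray-rel [-0.0143  0.0369]
spent w1 [0.5488 0.0864 0.075 ] tray-rel [-0.0136  0.0371]
long top [0.5702 0.0108 0.075 ] tray-rel [ 0.0048 -0.0394]
long w1 [0.571  0.0117 0.075 ] tray-rel [ 0.0056 -0.0385]
L [np.float64(0.5624134665630021), np.float64(0.08788371278880722), 0.018]
R [np.float64(0.5653588159090566), np.float64(0.011940807147597425), 0.018]
```

Emit:
servo_tool:
  deltas: "0 0 -2.15 0 0 0 6;0 0 0 -2.42 0.36 2 6;0 0 0 -2.42 0.36 2 6;0 0 0 -2.42 0.36 2 6;0 0 0 -2.42 0.36 2 6;0 0 0 -2.42 0.36 2 6;0 0 0 -2.42 0.36 2 6;0 0 0 -2.4 0.36 2 6"

```text
clock: 5.78
position: [0.5498, 0.0866, 0.1525]
orientation: [3.142, -0.0, -3.104]
wrist_force: [0.2, 0.0, 0.7]
gripper_width: 0.0607
```

```bash
cat >> h.py <<'E'
def delta(x,y,z=None,yaw=None):
    "tool-frame shift (cm) from measured pose to world target; tool down"
    s=observe(); p=s["position"]; a=s["orientation"][2]
    d=np.array([x-p[0],y-p[1],0 if z is None else z-p[2]])*100
    r=np.array([np.cos(a)*d[0]+np.sin(a)*d[1],np.sin(a)*d[0]-np.cos(a)*d[1],-d[2]])
    w=0 if yaw is None else -np.degrees((yaw-a+np.pi/2)%np.pi-np.pi/2)
    print("clock",s["clock"],"pos",p,"ori",s["orientation"],"F",s["wrist_force"],"w",s["gripper_width"],"| delta cm",r,"rz",w)
def drawer(x,y):
    p=np.load("drawer.npy"); C,S=np.cos(p[2]),np.sin(p[2]); x+=.104
    return p[0]+C*x-S*y,p[1]+S*x+C*y
E
python3 -c "
import h,bench
print([k for k in dir(bench) if k[0]!='_'], getattr(bench,'tcp_to_grasp',None))
h.delta(.5485,.0864,.045,3.1804)"
```

```text
['MotionError', 'close_job', 'cut_out', 'grab_frame', 'observe', 'pinpoint', 'recognise', 'tcp_to_grasp'] 0.0187
clock 5.7833 pos [0.5498 0.0866 0.1525] ori [ 3.1416 -0.0001 -3.1041] F [0.1878 0.0248 0.6843] w 0.06068097797448796 | delta cm [ 0.1345 -0.0191 10.7532] rz -0.07813006198629356
```

Emit:
servo_tool:
  deltas: "0 0 0 0.13 -0.02 2 6;0 0 0 0 0 2.2 6;0 0 0 0 0 2.2 6;0 0 0 0 0 2.2 6;0 0 0 0 0 1.5 6;0 0 0 0 0 0.6 6;0 0 0 0 0 0 6;0 0 0 0 0 0 3.5"
  grip_force: 15

```text
clock: 6.45
position: [0.5477, 0.0861, 0.0472]
orientation: [-3.142, 0.0, -3.104]
wrist_force: [0.6, -0.1, 1.4]
gripper_width: 0.0582
```

Emit:
servo_tool:
  deltas: "0 0 0 0 0 0 3.5;0 0 0 0 0 0 3.5;0 0 0 0 0 0 3.5;0 0 0 0 0 0 3.5;0 0 0 0 0 -0.5 3.5;0 0 0 0 0 -1 3.5;0 0 0 0 0 -1.5 3.5;0 0 0 0 0 -1.5 3.5"

```text
clock: 7.12
position: [0.5469, 0.086, 0.0926]
orientation: [-3.142, -0.001, -3.104]
wrist_force: [1.1, 0.1, -0.7]
gripper_width: 0.0376
```

Emit:
servo_tool:
  deltas: "0 0 0 0 0 -2 3.5;0 0 0 0 0 -2 3.5;0 0 0 0 0 -2 3.5;0 0 0 0 0 -2 3.5;0 0 0 0 -2 -1 3.5;0 0 0 0 -3 -0.5 3.5;0 0 0 0 -3 0 3.5;0 0 0 0 -3 0 3.5"

```text
clock: 7.78
position: [0.5519, -0.0248, 0.1887]
orientation: [-3.141, 0.002, -3.103]
wrist_force: [-0.6, -0.2, -1.1]
gripper_width: 0.0376
```

Run:
```python
from h import *
f=grab_frame("top"); cv2.imwrite("pics/t3.png",f["pixels"])
for r in cut_out("bin",f)[:2]:
    m=r["region"].astype(np.uint8); print(r["confidence"],r["bbox"],m.sum()); rr=cv2.minAreaRect(np.argwhere(m)[:,::-1].astype(np.float32)); print(rr,ray(f,rr[0],.03))
h=f["pixels"]; hs=cv2.cvtColor(h,cv2.COLOR_BGR2HSV); m=((hs[...,0]>45)&(hs[...,0]<75)&(hs[...,1]>120)).astype(np.uint8); m[:, :310]=0;m[:,390:]=0
n,l,s,c=cv2.connectedComponentsWithStats(m); i=1+s[1:,4].argmax(); rr=cv2.minAreaRect(np.argwhere(l==i)[:,::-1].astype(np.float32)); print(rr, [ray(f,q,.045)[:2] for q in cv2.boxPoints(rr)])
delta(.573,-.293,.2)
```

```text
0.89 [325.0, 171.0, 369.6, 215.4] 1886
((345.85186767578125, 193.22348022460938), (44.70077133178711, 43.5699462890625), 3.8140745162963867) [ 0.5722 -0.2952  0.03  ]
((345.82354736328125, 193.2941131591797), (43.870399475097656, 42.33646774291992), 4.398705005645752) [array([ 0.5091, -0.221 ]), array([ 0.639 , -0.2301]), array([ 0.6316, -0.3637]), array([ 0.502 , -0.3533])]
clock 7.8833 pos [ 0.5517 -0.0277  0.188 ] ori [-3.1395  0.0011 -3.108 ] F [-0.4002  0.9621 -1.0671] w 0.03798802636224783 | delta cm [ -1.2346 -26.5843  -1.1968] rz 0
```

Emit:
servo_tool:
  deltas: "0 0 0 -0.15 -3.3 0 3.5;0 0 0 -0.15 -3.3 0 3.5;0 0 0 -0.15 -3.3 0 3.5;0 0 0 -0.15 -3.3 0 3.5;0 0 0 -0.15 -3.3 0 3.5;0 0 0 -0.15 -3.3 0 3.5;0 0 0 -0.15 -3.3 0 3.5;0 0 0 0 -3.3 0 3.5"

```text
clock: 8.55
position: [0.5722, -0.288, 0.1875]
orientation: [3.141, 0.0, -3.104]
wrist_force: [-0.0, 1.3, -0.2]
gripper_width: 0.0379
```

Emit:
servo_tool:
  deltas: "0 0 0 0 0 2 3.5;0 0 0 0 0 2 3.5;0 0 0 0 0 2 3.5;0 0 0 0 0 2 3.5;0 0 0 0 0 2 3.5;0 0 0 0 0 2 3.5;0 0 0 0 0 0.5 3.5;0 0 0 0 0 0 3.5"

```text
clock: 9.22
position: [0.5706, -0.2856, 0.06]
orientation: [3.139, -0.003, -3.104]
wrist_force: [-0.1, -0.1, -1.0]
gripper_width: 0.0378
```

```bash
python3 -c "
import h
h.delta(.571,-.292,.034)"
```

```text
clock 9.2167 pos [ 0.5706 -0.2856  0.06  ] ori [ 3.1388 -0.0035 -3.1038] F [-0.13   -0.0905 -1.0343] w 0.037833520087607334 | delta cm [-0.0121 -0.6376  2.5993] rz 0
```

Emit:
servo_tool:
  deltas: "0 0 0 0 -0.4 0.8 3.5;0 0 0 0 0 0.8 3.5;0 0 0 0 0 0.6 3.5;0 0 0 0 0 0.3 3.5;0 0 0 0 0 0 3.5;0 0 0 0 0 0 6;0 0 0 0 0 0 6;0 0 0 0 0 0 6"

```text
clock: 9.88
position: [0.5725, -0.2915, 0.0376]
orientation: [-3.141, 0.001, -3.104]
wrist_force: [-0.1, 0.1, -0.1]
gripper_width: 0.0508
```

Emit:
servo_tool:
  deltas: "0 0 0 0 0 0 6;0 0 0 0 0 -1 6;0 0 0 0 0 -2 6;0 0 0 0 0 -3 6;0 0 0 0 0 -3 6;0 0 0 0 0 -3 6;0 0 0 2 0 -3 6;0 0 0 3 0 -2 6"

```text
clock: 10.55
position: [0.5242, -0.2937, 0.2115]
orientation: [-3.138, 0.005, -3.102]
wrist_force: [-0.2, -0.3, 0.9]
gripper_width: 0.0602
```

Emit:
servo_tool:
  deltas: "0 0 0 3 0 0 6;0 0 0 3 0 0 6;0 0 0 3 0 0 6;0 0 0 3 0 0 6;0 0 0 3 0 0 6;0 0 0 0 0 0 6;0 0 0 0 0 0 6;0 0 0 0 0 0 6"

```text
clock: 11.22
position: [0.3728, -0.2991, 0.208]
orientation: [-3.14, 0.002, -3.105]
wrist_force: [0.2, -0.0, -0.6]
gripper_width: 0.0601
```

```bash
cat >> h.py <<'E'
def look(names,cams=("wrist","top"),z=0):
    for c in cams:
        f=grab_frame(c); cv2.imwrite(f"pics/_{c}.png",f["pixels"]); np.savez(f"_{c}.npz",**f)
        for q in names:
            for r in pinpoint(q,f): print(c,q,round(r["confidence"],2),np.array(r["uv"]).round(1),ray(f,r["uv"],z)[:2])
E
python3 - <<'E'
from h import *
look(["jar_a","short_a","spent_jar"])
delta(.44,-.213,.12)
p=np.load("_wrist.npz")["pixels"]; cv2.imwrite("pics/w4.png",p)
E
```

```text
wrist jar_a 0.81 [307.1 213.8] [ 0.4371 -0.2157]
wrist jar_a 0.6 [210.8 223.6] [ 0.4585 -0.3613]
wrist spent_jar 0.6 [252.5 292.1] [ 0.5757 -0.2932]
top jar_a 0.7 [318.5 234.7] [ 0.4437 -0.2162]
top jar_a 0.6 [362.9 231.3] [ 0.4576 -0.3544]
top short_a 0.67 [178.1 229. ] [0.4511 0.223 ]
top spent_jar 0.72 [344.8 193.2] [ 0.576  -0.2979]
clock 11.6167 pos [ 0.3725 -0.2985  0.2066] ori [ 3.1412 -0.0003 -3.1035] F [-0.8096  0.3519 -0.1202] w 0.05977473347817261 | delta cm [-7.0676  8.2895  8.6622] rz 0
```

View pics/w4.png

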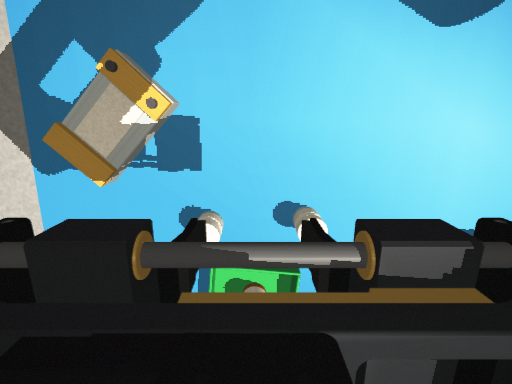

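```bash
cat >> h.py <<'E'
def caps(f,kind="white",zt=.057,amin=80,amax=260):
    hs=cv2.cvtColor(f["pixels"],cv2.COLOR_BGR2HSV).astype(int); H,S,V=hs[...,0],hs[...,1],hs[...,2]
    m={"white":(S<70)&(V>150),"blue":(H>108)&(H<125)&(S>150)&(V>90),"red":((H<8)|(H>172))&(S>150)&(V>80)}[kind].astype(np.uint8)
    n,l,s,c=cv2.connectedComponentsWithStats(m)
    for i in range(1,n):
        if amin<s[i,4]<amax: 
            rr=cv2.minAreaRect(np.argwhere(l==i)[:,::-1].astype(np.float32)); print(kind,s[i],c[i].round(1),"rect",np.round(rr[1],1),rr[2].__round__(1),ray(f,c[i],zt)[:2],ray(f,rr[0],zt)[:2])
E
python3 - <<'E'
from h import *
f=np.load("_top.npz")
for v in ("white","blue","red"): caps(f,v)
for u in [(322,235),(370,233)]: print(f["pixels"][u[1]-1:u[1]+2,u[0]].tolist())
E
```

```text
white [  6   0  33   7 207] [22.5  2.7] rect [ 6. 32.] 90.0 [1.1579 0.7408] [1.1567 0.7422]
white [ 40   0  34   7 235] [56.7  3. ] rect [ 6. 33.] 90.0 [1.1587 0.631 ] [1.1588 0.6317]
white [495   0  17  15 241] [503.5   7. ] rect [14. 16.] 90.0 [ 1.1725 -0.7856] [ 1.1724 -0.7841]
white [205 218  56   4 215] [233.  219.5] rect [ 3. 55.] 90.0 [0.4813 0.0485] [0.4814 0.0502]
white [222 223  23   4  89] [233.1 224.5] rect [ 3. 22.] 90.0 [0.4664 0.0479] [0.4664 0.0482]
white [363 226  14  12 131] [369.6 231.5] rect [11. 13.] 90.0 [ 0.4551 -0.3606] [ 0.4551 -0.3604]
white [316 228  13  13 137] [321.7 234.4] rect [12. 12.] 90.0 [ 0.4431 -0.2177] [ 0.4443 -0.2187]
blue [171 224  11  11  99] [176.2 229. ] rect [10. 10.] 90.0 [0.4489 0.2184] [0.4489 0.219 ]
red [340 186  13  13 139] [346. 192.] rect [12. 12.] 90.0 [ 0.5724 -0.2902] [ 0.5725 -0.2902]
[[167, 181, 190], [166, 181, 190], [167, 181, 190]]
[[164, 178, 189], [163, 178, 188], [164, 178, 189]]
```

Emit:
servo_tool:
  deltas: "0 0 0 -1.48 1.55 0.8 6;0 0 0 -1.48 1.55 0.8 6;0 0 0 -1.48 1.55 0.8 6;0 0 0 -1.48 1.55 0.8 6;0 0 0 -1.48 1.55 0.8 6;0 0 0 0 0 1.5 6;0 0 0 0 0 1.5 6;0 0 0 0 0 0 6"

```text
clock: 12.28
position: [0.4417, -0.2166, 0.1336]
orientation: [3.138, -0.005, -3.103]
wrist_force: [-0.3, 0.5, -0.4]
gripper_width: 0.06
```

```bash
python3 -c "
import h
h.delta(.4437,-.218,.029)"
```

```text
clock 12.2833 pos [ 0.4417 -0.2166  0.1336] ori [ 3.1381 -0.0045 -3.1029] F [-0.3371  0.5448 -0.4278] w 0.05998801267388381 | delta cm [-0.1908 -0.1446 10.4586] rz 0
```

Emit:
servo_tool:
  deltas: "0 0 0 -0.15 -0.1 2 6;0 0 0 0 0 2.2 6;0 0 0 0 0 2.2 6;0 0 0 0 0 2 6;0 0 0 0 0 1.4 6;0 0 0 0 0 0.6 6;0 0 0 0 0 0 6;0 0 0 0 0 0 3.5"

```text
clock: 12.95
position: [0.4452, -0.2198, 0.0336]
orientation: [-3.141, 0.0, -3.104]
wrist_force: [-0.1, -0.7, 0.4]
gripper_width: 0.058
```

Emit:
servo_tool:
  deltas: "0 0 0 0 0 0 3.5;0 0 0 0 0 0 3.5;0 0 0 0 0 0 3.5;0 0 0 0 0 0 3.5;0 0 0 0 0 -0.5 3.5;0 0 0 0 0 -1.5 3.5;0 0 0 0 0 -2.5 3.5;0 0 0 0 0 -3 3.5"

```text
clock: 13.62
position: [0.4433, -0.2184, 0.1074]
orientation: [3.139, -0.003, -3.104]
wrist_force: [1.3, 0.2, -0.6]
gripper_width: 0.035
```

Emit:
servo_tool:
  deltas: "0 0 0 0 0 -3 3.5;0 0 0 0 0 -3 3.5;0 0 0 0 0 -2.5 3.5;0 0 0 -1 2.5 -1 3.5;0 0 0 -1 3 0 3.5;0 0 0 -1 3 0 3.5;0 0 0 -1 3 0 3.5;0 0 0 -1 3 0 3.5"

```text
clock: 14.28
position: [0.4896, -0.0714, 0.2037]
orientation: [-3.141, 0.001, -3.105]
wrist_force: [-0.2, 0.1, 0.7]
gripper_width: 0.035
```

```bash
python3 -c "
import h
h.delta(*h.drawer(.030,.038),.048)"
```

```text
clock 14.2833 pos [ 0.4896 -0.0714  0.2037] ori [-3.1413  0.001  -3.1047] F [-0.1919  0.0872  0.7094] w 0.034975040360899254 | delta cm [-10.8686  15.6497  15.5674] rz 0
```

Run:
```python
from h import *
look(["jar_a"])
f=np.load("_top.npz"); caps(f); w=np.load("_wrist.npz"); 
a=cv2.resize(f["pixels"][160:260,220:400],(540,300),interpolation=cv2.INTER_CUBIC); b=cv2.resize(w["pixels"],(400,300))
cv2.imwrite("pics/m1.png",np.vstack([a[:, :540],np.pad(b,((0,0),(0,140),(0,0)))]))
```

```text
wrist jar_a 0.97 [ 46.3 137.3] [ 0.4538 -0.3614]
wrist jar_a 0.8 [149.7 132.4] [ 0.4417 -0.2171]
top jar_a 0.55 [362.8 232. ] [ 0.4554 -0.3541]
white [  0   0  39   7 248] [20.1  2.8] rect [ 6. 38.] 90.0 [1.1573 0.7483] [1.1565 0.7518]
white [495   0  17  16 251] [503.4   7. ] rect [15. 16.] 90.0 [ 1.1724 -0.7852] [ 1.1707 -0.7841]
white [205 218  31   5 117] [220.3 219.6] rect [ 4. 30.] 90.0 [0.4802 0.087 ] [0.479  0.0877]
```

View pics/m1.png

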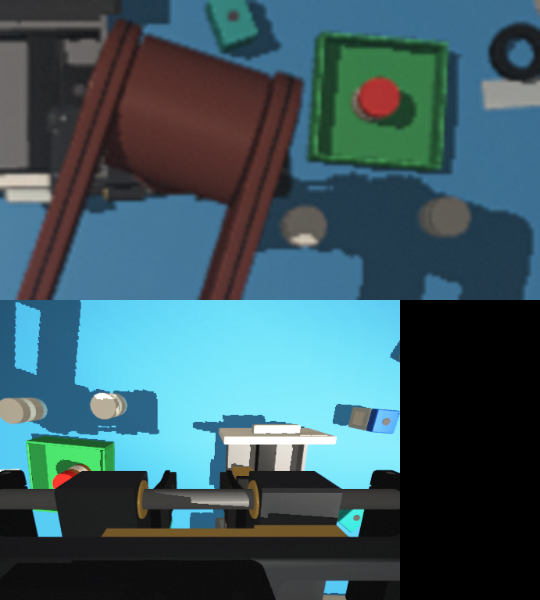

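```bash
python3 -c "
import h
h.delta(.4435,-.2175,.12)"
```

```text
clock 14.4833 pos [ 0.4894 -0.0721  0.2032] ori [-3.141   0.0002 -3.1018] F [ 0.1986  0.4801 -0.848 ] w 0.03516928833872861 | delta cm [  5.1628 -14.3442   8.3239] rz 0
```

Emit:
servo_tool:
  deltas: "0 0 0 1.25 -3.2 0 6;0 0 0 1.25 -3.2 0 6;0 0 0 1.25 -3.2 0 6;0 0 0 1.25 -3 0 6;0 0 0 0.2 -1.6 1 6;0 0 0 0 0 2 6;0 0 0 0 0 2.5 6;0 0 0 0 0 1 6"

```text
clock: 15.15
position: [0.4402, -0.2173, 0.135]
orientation: [3.14, -0.003, -3.107]
wrist_force: [-0.7, 0.9, 0.3]
gripper_width: 0.0599
```

Emit:
servo_tool:
  deltas: "0 0 0 0 0 0 6;0 0 0 0 0 0 6;0 0 0 0 0 0 6;0 0 0 0 0 0 6;0 0 0 0 0 0 6;0 0 0 0 0 0 6;0 0 0 0 0 0 6;0 0 0 0 0 0 6"

```text
clock: 15.82
position: [0.4429, -0.2165, 0.1382]
orientation: [-3.141, 0.0, -3.104]
wrist_force: [0.9, -0.8, -0.9]
gripper_width: 0.06
```

Run:
```python
from h import *
delta(.4435,-.2175,.024)
f=grab_frame("wrist"); w=f["pixels"]; cv2.imwrite("pics/w5.png",w); print(proj(f,[.4435,-.2175,.057]),proj(f,[.4435,-.2175,0]));
```

```text
clock 15.8167 pos [ 0.4429 -0.2165  0.1382] ori [-3.1412  0.0004 -3.1038] F [ 0.8758 -0.8453 -0.9288] w 0.060036720999708006 | delta cm [-0.0598 -0.1026 11.4167] rz 0
[252.4113 192.3177] [252.5765 180.4392]
```

View pics/w5.png

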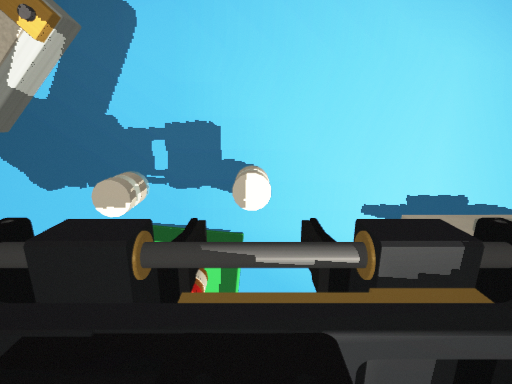

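Emit:
servo_tool:
  deltas: "0 0 0 0.05 -0.1 2.5 6;0 0 0 0 0 2.5 6;0 0 0 0 0 2.5 6;0 0 0 0 0 2 6;0 0 0 0 0 1.3 6;0 0 0 0 0 0.6 6;0 0 0 0 0 0 6;0 0 0 0 0 0 2.5"
  grip_force: 30

```text
clock: 16.53
position: [0.4424, -0.2177, 0.0242]
orientation: [-3.141, 0.0, -3.104]
wrist_force: [0.1, -0.3, 0.0]
gripper_width: 0.0578
```

Emit:
servo_tool:
  deltas: "0 0 0 0 0 0 2.5;0 0 0 0 0 0 2.5;0 0 0 0 0 0 2.5;0 0 0 0 0 0 2.5;0 0 0 0 0 0 2.5;0 0 0 0 0 0 2.5;0 0 0 0 0 0 2.5;0 0 0 0 0 0 2.5"

```text
clock: 17.2
position: [0.443, -0.2182, 0.0248]
orientation: [-3.14, 0.002, -3.104]
wrist_force: [0.5, -1.0, 4.8]
gripper_width: 0.0387
```

Emit:
servo_tool:
  deltas: "0 0 0 0 0 -0.5 2.5;0 0 0 0 0 -1 2.5;0 0 0 0 0 -1.5 2.5;0 0 0 0 0 -2 2.5;0 0 0 0 0 -2 2.5;0 0 0 0 0 0 2.5;0 0 0 0 0 0 2.5;0 0 0 0 0 0 2.5"

```text
clock: 17.87
position: [0.4416, -0.2171, 0.0932]
orientation: [3.141, -0.001, -3.104]
wrist_force: [-0.1, 0.2, -1.0]
gripper_width: 0.0385
```

Emit:
servo_tool:
  deltas: "0 0 0 0 0 -3 2.5;0 0 0 0 1 -3 2.5;0 0 0 -1 2 -2 2.5;0 0 0 -1.5 3.2 0 2.5;0 0 0 -1.8 3.4 0 2.5;0 0 0 -1.8 3.4 0 2.5;0 0 0 -1.8 3.4 0 2.5;0 0 0 -1.8 3.4 0 2.5"

```text
clock: 18.53
position: [0.5311, -0.0141, 0.1721]
orientation: [3.141, -0.003, -3.104]
wrist_force: [1.0, -0.6, -1.6]
gripper_width: 0.0389
```

Emit:
servo_tool:
  deltas: "0 0 0 -1.8 3.4 0 2.5;0 0 0 -1.8 3.2 0 2.5;0 0 0 -1.4 2.5 0 2.5;0 0 0 -0.7 1 0 2.5;0 0 0 0 0 0 2.5;0 0 0 0 0 0 2.5;0 0 0 0 0 0 2.5;0 0 0 0 0 0 2.5"

```text
clock: 19.2
position: [0.5842, 0.0856, 0.1733]
orientation: [-3.141, -0.001, -3.106]
wrist_force: [0.7, 0.1, -1.0]
gripper_width: 0.0386
```

```bash
python3 -c "
import h
h.delta(*h.drawer(.030,.038),.044,3.1804)
f=h.grab_frame('top');h.caps(f,'white',.089,150,900)"
```

```text
clock 19.2 pos [0.5842 0.0856 0.1733] ori [-3.1412 -0.0012 -3.1057] F [ 0.7159  0.0765 -1.0293] w 0.03856713714708512 | delta cm [-0.83    0.3142 12.9311] rz -0.16825951930417601
white [142 124  20  19 291] [151.5 133. ] rect [17.7 19.1] 45.0 [0.7335 0.2991] [0.7335 0.2991]
white [  0 134  15  35 473] [  6.3 150.3] rect [34. 14.] 90.0 [0.671  0.7325] [0.6689 0.7302]
white [108 163  26  26 514] [120.6 175.5] rect [25. 25.] 90.0 [0.6024 0.3847] [0.6024 0.385 ]
white [381 180  96  17 839] [428.5 187.8] rect [ 9.6 95.3] 85.4 [ 0.5864 -0.5262] [ 0.5868 -0.5252]
white [ 28 205  32  19 469] [ 44.2 214. ] rect [18. 31.] 90.0 [0.4827 0.6038] [0.4826 0.606 ]
white [ 26 231  32  15 386] [ 40.5 238.9] rect [14. 31.] 90.0 [0.4093 0.6093] [0.4121 0.6065]
white [390 262  39  38 794] [409.5 280.6] rect [29.8 27. ] 42.0 [ 0.3154 -0.4665] [ 0.3155 -0.4667]
```

Emit:
servo_tool:
  deltas: "0 0 0 -0.4 0.15 0 2.5;0 0 0 -0.4 0.15 2 2.5;0 0 0 0 0 2.5 2.5;0 0 0 0 0 2.5 2.5;0 0 0 0 0 2 2.5;0 0 0 0 0 1 2.5;0 0 0 0 0 0.4 2.5;0 0 0 0 0 0 2.5"

```text
clock: 19.92
position: [0.5924, 0.0899, 0.0693]
orientation: [-3.142, -0.001, -3.105]
wrist_force: [-0.2, -0.7, -1.8]
gripper_width: 0.0387
```

Run:
```python
from h import *
delta(*drawer(.030,.038),.044,3.1804)
```

```text
clock 19.9167 pos [0.5924 0.0899 0.0693] ori [-3.1416 -0.0012 -3.1047] F [-0.1838 -0.7075 -1.8066] w 0.03872919282573171 | delta cm [ 0.0091 -0.09    2.532 ] rz -0.10745928343240448
```

Emit:
servo_tool:
  deltas: "0 0 0 0 -0.06 0.6 2.5;0 0 0 0 0 0.7 2.5;0 0 0 0 0 0.6 2.5;0 0 0 0 0 0.4 2.5;0 0 0 0 0 0.1 2.5;0 0 0 0 0 0 2.5;0 0 0 0 0 0 2.5;0 0 0 0 0 0 2.5"

```text
clock: 20.58
position: [0.5931, 0.0898, 0.0462]
orientation: [-3.142, 0.001, -3.104]
wrist_force: [-0.6, -0.4, -0.9]
gripper_width: 0.0386
```

Emit:
servo_tool:
  deltas: "0 0 0 0 0 0 5.2;0 0 0 0 0 0 5.2;0 0 0 0 0 0 5.2;0 0 0 0 0 0 5.2;0 0 0 0 0 -1 5.2;0 0 0 0 0 -2 5.2;0 0 0 0 0 -3 5.2;0 0 0 0 0 -3 5.2"

```text
clock: 21.25
position: [0.5919, 0.0897, 0.1366]
orientation: [3.142, -0.002, -3.104]
wrist_force: [0.2, 0.0, 0.0]
gripper_width: 0.0525
```

Emit:
servo_tool:
  deltas: "0 0 0 0 0 -2 5.2;0 0 0 1 -2 -2 5.2;0 0 0 2 -3 0 5.2;0 0 0 2 -3 0 5.2;0 0 0 2 -3 0 5.2;0 0 0 2 -3 0 5.2;0 0 0 2 -3 0 5.2;0 0 0 2 -3 0 5.2"

```text
clock: 21.92
position: [0.4695, -0.1162, 0.1769]
orientation: [-3.141, 0.001, -3.104]
wrist_force: [0.1, -1.3, 0.3]
gripper_width: 0.0516
```

Emit:
servo_tool:
  deltas: "0 0 0 1 -3 0 6;0 0 0 1 -3 0 6;0 0 0 1 -3 0 6;0 0 0 1 -3 0 6;0 0 0 1 -3 0 6;0 0 0 1 -3 0 6;0 0 0 0 -2 0 6;0 0 0 0 0 0 6"

```text
clock: 22.58
position: [0.4173, -0.321, 0.177]
orientation: [-3.139, 0.001, -3.108]
wrist_force: [0.6, 0.1, -0.3]
gripper_width: 0.0597
```

Run:
```python
from h import *
f=grab_frame("top"); caps(f,"white"); caps(f,"white",.075); caps(f,"blue")
delta(.4551,-.3605,.0245)
cv2.imwrite("pics/t5.png",cv2.resize(f["pixels"][140:240,195:395],(800,400),interpolation=cv2.INTER_CUBIC))
```

```text
white [  6   0  33   7 213] [22.6  2.7] rect [ 6. 32.] 90.0 [1.1576 0.7402] [1.1567 0.7422]
white [ 40   0  34   7 236] [56.6  3. ] rect [ 6. 33.] 90.0 [1.1588 0.6312] [1.1588 0.6317]
white [495   0  17  15 244] [503.4   6.9] rect [14. 16.] 90.0 [ 1.1727 -0.7853] [ 1.1724 -0.7841]
white [214 176  13  13 131] [220.  181.7] rect [12. 12.] 90.0 [0.5954 0.0915] [0.5943 0.0914]
white [205 218  56   5 216] [232.9 219.6] rect [ 4. 55.] 90.0 [0.4812 0.0489] [0.4799 0.0501]
white [222 223  23   4  90] [233.  224.5] rect [ 3. 22.] 90.0 [0.4663 0.0482] [0.4664 0.0482]
white [  6   0  33   7 213] [22.6  2.7] rect [ 6. 32.] 90.0 [1.1473 0.7297] [1.1464 0.7317]
white [ 40   0  34   7 236] [56.6  3. ] rect [ 6. 33.] 90.0 [1.1484 0.6222] [1.1485 0.6227]
white [495   0  17  15 244] [503.4   6.9] rect [14. 16.] 90.0 [ 1.1622 -0.7749] [ 1.1618 -0.7737]
white [214 176  13  13 131] [220.  181.7] rect [12. 12.] 90.0 [0.5927 0.0899] [0.5917 0.0899]
white [205 218  56   5 216] [232.9 219.6] rect [ 4. 55.] 90.0 [0.4802 0.0479] [0.4788 0.0491]
white [222 223  23   4  90] [233.  224.5] rect [ 3. 22.] 90.0 [0.4654 0.0472] [0.4655 0.0472]
blue [171 224  11  12 100] [176.2 229.1] rect [11. 10.] 90.0 [0.4486 0.2184] [0.4474 0.2189]
clock 22.6333 pos [ 0.4176 -0.3189  0.1767] ori [-3.1408  0.0006 -3.1072] F [ 0.2315 -0.1539 -0.5476] w 0.059887075288359105 | delta cm [-3.6087 -4.282  15.2194] rz 0
```

View pics/t5.png

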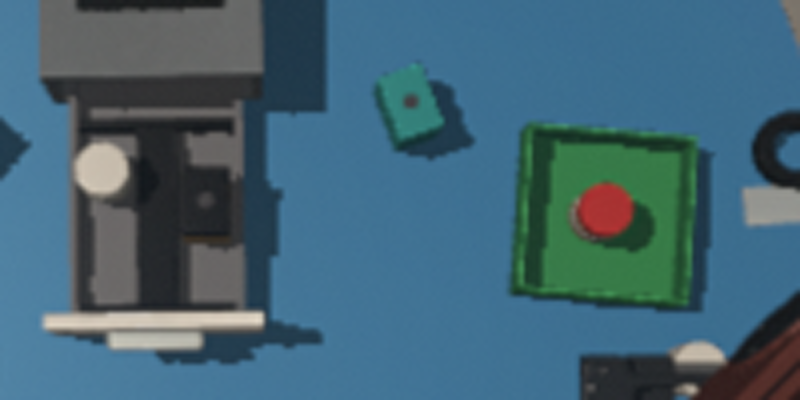

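Emit:
servo_tool:
  deltas: "0 0 0 -1.2 -1.4 0.5 6;0 0 0 -1.2 -1.4 0.5 6;0 0 0 -1.2 -1.4 1 6;0 0 0 0 0 1 6;0 0 0 0 0 1 6;0 0 0 0 0 0 6;0 0 0 0 0 0 6;0 0 0 0 0 0 6"

```text
clock: 23.3
position: [0.4553, -0.357, 0.1363]
orientation: [3.142, 0.0, -3.104]
wrist_force: [-0.7, 0.6, -0.2]
gripper_width: 0.0601
```

Run:
```python
from h import *
delta(.4551,-.3605,.0245)
look(["jar_a"],("wrist",))
f=np.load("_wrist.npz"); print(proj(f,[.4551,-.3605,.057]))
for r in cut_out("jar_a",f)[:2]: 
    m=r["region"]; print(r["confidence"],r["bbox"])
hs=cv2.cvtColor(f["pixels"],cv2.COLOR_BGR2HSV); c=((hs[...,1]<75)&(hs[...,2]>90)&m*0+(hs[...,1]<75)*(hs[...,2]>90)).astype(np.uint8)
n,l,s,q=cv2.connectedComponentsWithStats(c[150:215,180:330]); print([(s[i].tolist(),q[i].round(1).tolist()) for i in range(1,n) if s[i,4]>60])
```

```text
clock 23.3 pos [ 0.4553 -0.357   0.1363] ori [ 3.1416  0.0001 -3.1037] F [-0.698   0.5916 -0.2228] w 0.06006816656799929 | delta cm [ 0.0373 -0.3475 11.1789] rz 0
wrist jar_a 0.95 [246.9 178.3] [ 0.4531 -0.3648]
[249.9027 191.9049]
0.72 [228.1, 165.5, 271.3, 214.1]
[([49, 16, 40, 45, 1402], [69.0, 38.7])]
```

Emit:
servo_tool:
  deltas: "0 0 0 0.05 -0.35 2.5 6;0 0 0 0 0 2.5 6;0 0 0 0 0 2.5 6;0 0 0 0 0 2 6;0 0 0 0 0 1.1 6;0 0 0 0 0 0.6 6;0 0 0 0 0 0 6;0 0 0 0 0 0 2.5"
  grip_force: 30

```text
clock: 24.12
position: [0.4557, -0.3619, 0.0249]
orientation: [-3.141, 0.001, -3.104]
wrist_force: [0.2, -0.4, 0.2]
gripper_width: 0.0575
```

Emit:
servo_tool:
  deltas: "0 0 0 0 0 0 2.5;0 0 0 0 0 0 2.5;0 0 0 0 0 0 2.5;0 0 0 0 0 0 2.5;0 0 0 0 0 0 2.5;0 0 0 0 0 0 2.5;0 0 0 0 0 0 2.5;0 0 0 0 0 0 2.5"

```text
clock: 24.78
position: [0.4558, -0.3619, 0.025]
orientation: [-3.14, 0.001, -3.104]
wrist_force: [-0.7, 0.9, 5.7]
gripper_width: 0.0387
```

Emit:
servo_tool:
  deltas: "0 0 0 0 0 -0.5 2.5;0 0 0 0 0 -1 2.5;0 0 0 0 0 -1.5 2.5;0 0 0 0 0 -2.5 2.5;0 0 0 0 0 -3 2.5;0 0 0 0 0 -3 2.5;0 0 0 0 0 -3 2.5;0 0 0 0 0 -0.5 2.5"

```text
clock: 25.45
position: [0.4574, -0.3636, 0.181]
orientation: [-3.134, 0.006, -3.104]
wrist_force: [1.7, -1.2, 0.5]
gripper_width: 0.0384
```

Run:
```python
from h import *
delta(*drawer(-.030,.038),.044,3.1804)
```

```text
clock 25.45 pos [ 0.4574 -0.3636  0.181 ] ori [-3.1343  0.0064 -3.104 ] F [ 1.6582 -1.1762  0.5114] w 0.03837585126720555 | delta cm [-9.1907 44.7224 13.6952] rz -0.06961402478944281
```

Emit:
servo_tool:
  deltas: "0 0 0 -0.3 1.5 0 2.5;0 0 0 -0.6 3 0 2.5;0 0 0 -0.7 3.4 0 2.5;0 0 0 -0.7 3.4 0 2.5;0 0 0 -0.7 3.4 0 2.5;0 0 0 -0.7 3.4 0 2.5;0 0 0 -0.7 3.4 0 2.5;0 0 0 -0.7 3.4 0 2.5"

```text
clock: 26.12
position: [0.4954, -0.1078, 0.1723]
orientation: [3.14, -0.002, -3.104]
wrist_force: [0.2, 0.4, -1.4]
gripper_width: 0.0384
```

Emit:
servo_tool:
  deltas: "0 0 0 -0.7 3.4 0 2.5;0 0 0 -0.7 3.4 0 2.5;0 0 0 -0.7 3.4 0 2.5;0 0 0 -0.7 3.4 0 2.5;0 0 0 -0.6 3 0 2.5;0 0 0 -0.5 2 0 2.5;0 0 0 -0.2 0.6 0 2.5;0 0 0 0 0 0 2.5"

```text
clock: 26.78
position: [0.5294, 0.0847, 0.1725]
orientation: [3.141, -0.002, -3.101]
wrist_force: [-0.2, 0.4, -0.6]
gripper_width: 0.0387
```

Run:
```python
from h import *
delta(*drawer(-.030,.038),.044,3.1804)
```

```text
clock 26.7833 pos [0.5294 0.0847 0.1725] ori [ 3.1413 -0.0024 -3.1011] F [-0.244   0.3692 -0.5689] w 0.038650587120460975 | delta cm [-0.3158  0.1874 12.8511] rz 0.09529768096459218
```

Emit:
servo_tool:
  deltas: "0 0 0 -0.2 0.08 0 2.5;0 0 0 -0.1 0.05 2 2.5;0 0 0 0 0 2.5 2.5;0 0 0 0 0 2.5 2.5;0 0 0 0 0 2 2.5;0 0 0 0 0 1 2.5;0 0 0 0 0 0.4 2.5;0 0 0 0 0 0 2.5"

```text
clock: 27.45
position: [0.5329, 0.0834, 0.0691]
orientation: [-3.141, -0.002, -3.105]
wrist_force: [-0.1, -0.1, -0.3]
gripper_width: 0.0383
```

Run:
```python
from h import *
delta(*drawer(-.030,.038),.044,3.1804)
```

```text
clock 27.45 pos [0.5329 0.0834 0.0691] ori [-3.1415 -0.0018 -3.1055] F [-0.0787 -0.054  -0.261 ] w 0.038340739846152654 | delta cm [0.0311 0.3364 2.5109] rz -0.1541124397687471
```

Emit:
servo_tool:
  deltas: "0 0 0 0 0.25 0 2.5;0 0 0 0 0 0 2.5;0 0 0 0 0 0 2.5;0 0 0 0 0 0 2.5;0 0 0 0 0 0 2.5;0 0 0 0 0 0 2.5;0 0 0 0 0 0 2.5;0 0 0 0 0 0 2.5"

```text
clock: 28.12
position: [0.5334, 0.0868, 0.0699]
orientation: [-3.142, 0.0, -3.104]
wrist_force: [0.8, -0.3, -0.8]
gripper_width: 0.0387
```

Run:
```python
from h import *
delta(*drawer(-.030,.038),.044,3.1804)
```

```text
clock 28.1167 pos [0.5334 0.0868 0.0699] ori [-3.1416  0.0001 -3.1041] F [ 0.8422 -0.3478 -0.8095] w 0.03866140815613593 | delta cm [ 0.0951 -0.0055  2.5903] rz -0.07370893928146051
```

Emit:
servo_tool:
  deltas: "0 0 0 0.05 0 0.6 2.5;0 0 0 0 0 0.7 2.5;0 0 0 0 0 0.6 2.5;0 0 0 0 0 0.4 2.5;0 0 0 0 0 0.15 2.5;0 0 0 0 0 0 2.5;0 0 0 0 0 0 2.5;0 0 0 0 0 0 2.5"

```text
clock: 28.78
position: [0.5332, 0.0868, 0.0456]
orientation: [3.142, 0.0, -3.104]
wrist_force: [-0.1, 0.4, -0.2]
gripper_width: 0.0387
```

Emit:
servo_tool:
  deltas: "0 0 0 0 0 0 5.2;0 0 0 0 0 0 5.2;0 0 0 0 0 0 5.2;0 0 0 0 0 0 5.2;0 0 0 0 0 -1 5.2;0 0 0 0 0 -2 5.2;0 0 0 0 0 -3 5.2;0 0 0 0 0 -3 5.2"

```text
clock: 29.45
position: [0.532, 0.0867, 0.1362]
orientation: [3.142, -0.002, -3.104]
wrist_force: [1.1, 0.4, -0.6]
gripper_width: 0.0519
```

Emit:
servo_tool:
  deltas: "0 0 0 0 0 -2 6;0 0 0 1 2 -1 6;0 0 0 2 3 0 6;0 0 0 2 3 0 6;0 0 0 2 3 0 6;0 0 0 1 2.5 1 6;0 0 0 0 0 1.5 6;0 0 0 0 0 0 6"

```text
clock: 30.12
position: [0.4456, 0.2195, 0.1388]
orientation: [-3.141, -0.003, -3.101]
wrist_force: [-0.2, -0.7, -0.5]
gripper_width: 0.0596
```

Run:
```python
from h import *
delta(.4488,.2186,.0245,3.1804)
look(["short_a"])
f=np.load("_top.npz"); caps(f,"white",.075);
w=np.load("_wrist.npz"); caps(w,"blue",.057,300,4000); caps(w,"blue",.057,30,300); print(proj(w,[.4488,.2186,.057]))
cv2.imwrite("pics/m2.png",np.vstack([cv2.resize(w["pixels"][130:230,170:340],(510,300),interpolation=cv2.INTER_CUBIC),cv2.resize(f["pixels"][150:240,150:303],(510,300),interpolation=cv2.INTER_CUBIC)]))
```

```text
clock 30.1167 pos [0.4456 0.2195 0.1388] ori [-3.1408 -0.0029 -3.1011] F [-0.2433 -0.7224 -0.464 ] w 0.059590556057467006 | delta cm [-0.3197 -0.1042 11.4304] rz 0.09545674133675416
wrist short_a 0.62 [255.6 186.3] [0.453  0.2224]
white [214 176  13  13 137] [219.8 181.8] rect [12. 12.] 90.0 [0.5924 0.0903] [0.5917 0.0899]
white [214 195  13  14 138] [220.  201.7] rect [12.  12.7] 45.0 [0.5325 0.0881] [0.5323 0.0887]
white [205 218  56   5 217] [232.8 219.5] rect [ 4. 55.] 90.0 [0.4802 0.0481] [0.4788 0.0491]
blue [236 176  35  34 328] [243.9 189.2] rect [33.  33.3] 3.0 [0.4433 0.2098] [0.447  0.2189]
[252.415  194.9015]
```

View pics/m2.png

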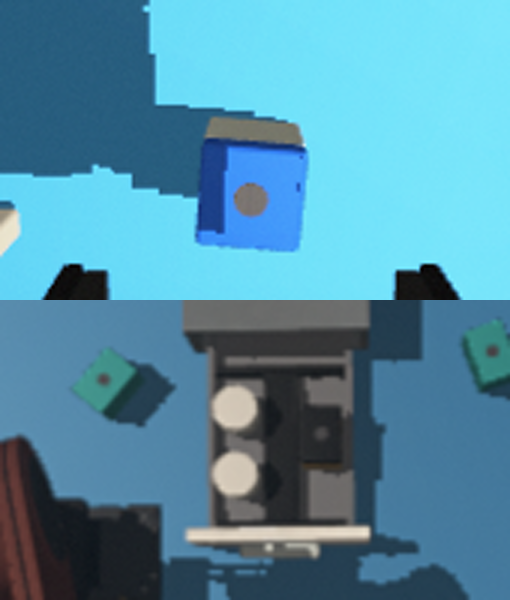

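Emit:
servo_tool:
  deltas: "0 0 3.7 -0.35 0 0 6;0 0 0 0 0 0 6;0 0 0 0 0 0 6;0 0 0 0 0 0 6;0 0 0 0 0 0 6;0 0 0 0 0 0 6;0 0 0 0 0 0 6;0 0 0 0 0 0 6"

```text
clock: 30.98
position: [0.4513, 0.2188, 0.1403]
orientation: [3.142, -0.0, 3.115]
wrist_force: [0.1, -0.1, 0.5]
gripper_width: 0.0599
```

Run:
```python
from h import *
delta(.450,.2195,.0245)
w=grab_frame("wrist"); caps(w,"blue",.057,200,4000)
hs=cv2.cvtColor(w["pixels"],cv2.COLOR_BGR2HSV); m=((hs[...,0]>104)&(hs[...,0]<125)&(hs[...,1]>170)).astype(np.uint8); m[:170]=0;m[215:]=0;m[:,:225]=0;m[:,280:]=0
print(m.sum(),cv2.minAreaRect(np.argwhere(m)[:,::-1].astype(np.float32)),ray(w,cv2.minAreaRect(np.argwhere(m)[:,::-1].astype(np.float32))[0],.057))
```

```text
clock 30.9833 pos [0.4513 0.2188 0.1403] ori [ 3.1416 -0.0001  3.1147] F [ 0.1189 -0.114   0.4567] w 0.05992340319711321 | delta cm [ 0.1344  0.0666 11.5831] rz 0
blue [237 171  34  34 291] [243.8 183.9] rect [33. 33.] 90.0 [0.4434 0.2094] [0.4474 0.219 ]
1099 ((254.0, 188.5), (35.0, 34.0), 90.0) [0.4485 0.2195 0.057 ]
```

Emit:
servo_tool:
  deltas: "0 0 0 0.2 0.05 2.5 6;0 0 0 0 0 2.5 6;0 0 0 0 0 2.5 6;0 0 0 0 0 2.2 6;0 0 0 0 0 1.2 6;0 0 0 0 0 0.6 6;0 0 0 0 0 0 6;0 0 0 0 0 0 2.5"
  grip_force: 30

```text
clock: 31.7
position: [0.45, 0.2196, 0.0261]
orientation: [3.141, 0.001, 3.114]
wrist_force: [1.1, -0.7, 0.5]
gripper_width: 0.0581
```

Emit:
servo_tool:
  deltas: "0 0 0 0 0 0 2.5;0 0 0 0 0 0 2.5;0 0 0 0 0 0 2.5;0 0 0 0 0 0 2.5;0 0 0 0 0 0 2.5;0 0 0 0 0 0 2.5;0 0 0 0 0 0 2.5;0 0 0 0 0 0 2.5"

```text
clock: 32.37
position: [0.4502, 0.2196, 0.0262]
orientation: [3.141, 0.001, 3.114]
wrist_force: [-1.3, -1.1, 5.0]
gripper_width: 0.035
```

Emit:
servo_tool:
  deltas: "0 0 0 0 0 -0.5 2.5;0 0 0 0 0 -1 2.5;0 0 0 0 0 -1.5 2.5;0 0 0 0 0 -2.5 2.5;0 0 0 0 0 -3 2.5;0 0 0 0 0 -3 2.5;0 0 0 0 0 -3 2.5;0 0 -3.7 0 0 -0.5 2.5"

```text
clock: 33.03
position: [0.4523, 0.2203, 0.182]
orientation: [3.139, 0.009, -3.104]
wrist_force: [1.5, 0.3, -0.5]
gripper_width: 0.0349
```

Emit:
servo_tool:
  deltas: "0 0 0 0 0 0 2.5;0 0 0 0 0 0 2.5;0 0 0 0 0 0 2.5;0 0 0 0 0 0 2.5;0 0 0 0 0 0 2.5;0 0 0 0 0 0 2.5;0 0 0 0 0 0 2.5;0 0 0 0 0 0 2.5"

```text
clock: 33.7
position: [0.4492, 0.2193, 0.175]
orientation: [-3.141, -0.001, -3.104]
wrist_force: [1.3, 0.1, -0.6]
gripper_width: 0.0357
```

Run:
```python
from h import *
delta(*drawer(-.045,-.038),.044,3.1804)
```

```text
clock 33.7 pos [0.4492 0.2193 0.175 ] ori [-3.1414 -0.0007 -3.1043] F [ 1.2578  0.0806 -0.5537] w 0.03568887561905578 | delta cm [ -6.3336 -21.1622  13.0961] rz -0.08931290057005989
```

Emit:
servo_tool:
  deltas: "0 0 0 -0.4 -1.3 0 2.5;0 0 0 -0.8 -2.6 0 2.5;0 0 0 -1 -3.3 0 2.5;0 0 0 -1 -3.3 0 2.5;0 0 0 -1 -3.3 0 2.5;0 0 0 -1 -3.3 0 2.5;0 0 0 -0.8 -2.6 0 2.5;0 0 0 -0.35 -1.45 0 2.5"

```text
clock: 34.37
position: [0.5217, 0.0073, 0.1754]
orientation: [-3.141, 0.001, -3.107]
wrist_force: [-0.5, -0.1, -0.8]
gripper_width: 0.0358
```

Emit:
servo_tool:
  deltas: "0 0 0 0 0 1 2.5;0 0 0 0 0 1.5 2.5;0 0 0 0 0 2 2.5;0 0 0 0 0 2 2.5;0 0 0 0 0 1 2.5;0 0 0 0 0 0 2.5;0 0 0 0 0 0 2.5;0 0 0 0 0 0 2.5"

```text
clock: 35.03
position: [0.5215, 0.0107, 0.1014]
orientation: [-3.141, 0.002, -3.104]
wrist_force: [0.2, -0.3, -0.6]
gripper_width: 0.0351
```

Run:
```python
from h import *
delta(*drawer(-.045,-.038),.045,3.1804)
```

```text
clock 35.0333 pos [0.5215 0.0107 0.1014] ori [-3.1414  0.0015 -3.1037] F [ 0.2187 -0.3431 -0.6003] w 0.035103649316487344 | delta cm [ 0.1142 -0.0449  5.6371] rz -0.052821986793584054
```

Emit:
servo_tool:
  deltas: "0 0 0 0 0 1 2.5;0 0 0 0 0 1.4 2.5;0 0 0 0 0 1.2 2.5;0 0 0 0 0 0.9 2.5;0 0 0 0 0 0.6 2.5;0 0 0 0 0 0.3 2.5;0 0 0 0 0 0.1 2.5;0 0 0 0 0 0 2.5"

```text
clock: 35.7
position: [0.5209, 0.0104, 0.0453]
orientation: [-3.142, -0.0, -3.104]
wrist_force: [-0.5, -0.1, -1.3]
gripper_width: 0.0349
```

Emit:
servo_tool:
  deltas: "0 0 0 0 0 0 2.5;0 0 0 0 0 0 5;0 0 0 0 0 0 5;0 0 0 0 0 0 5;0 0 0 0 0 0 5;0 0 0 0 0 0 5;0 0 0 0 0 -1 5;0 0 0 0 0 -2 5"

```text
clock: 36.37
position: [0.5184, 0.0107, 0.0736]
orientation: [3.141, -0.005, -3.104]
wrist_force: [-0.7, 0.4, -0.0]
gripper_width: 0.0497
```

Emit:
servo_tool:
  deltas: "0 0 0 0 0 -3 5;0 0 0 0 0 -3 5;0 0 0 0 0 -3 5;0 0 0 1 0 -2 5;0 0 0 2.5 0 0 5;0 0 0 2.5 0 0 5;0 0 0 2.5 0 0 5;0 0 0 2.5 0 0 5"

```text
clock: 37.03
position: [0.4098, 0.0063, 0.1861]
orientation: [-3.141, 0.001, -3.104]
wrist_force: [-0.5, -1.2, 0.1]
gripper_width: 0.0501
```

Emit:
servo_tool:
  deltas: "0 0 0 2.5 0 0 3;0 0 0 2 0 0 2;0 0 0 0 0 0 0;0 0 0 0 0 0 0;0 0 0 0 0 0 0;0 0 0 0 0 0 0;0 0 0 0 0 0 0;0 0 0 0 0 0 0"

```text
clock: 37.7
position: [0.3662, 0.0046, 0.1853]
orientation: [3.141, -0.001, -3.104]
wrist_force: [-0.2, -0.2, 0.2]
gripper_width: 0.0053
```

Run:
```python
from h import *
p=np.load("drawer.npy"); delta(p[0],p[1],.066,3.1804)
f=grab_frame("top"); g=grab_frame("scene")
caps(f,"white",.075); caps(f,"blue",.075); caps(f,"red",.061)
cv2.imwrite("pics/m3.png",np.hstack([cv2.resize(f["pixels"][150:240,195:275],(400,450),interpolation=cv2.INTER_CUBIC),cv2.resize(g["pixels"][140:240,220:308],(396,450),interpolation=cv2.INTER_CUBIC)]))
```

```text
clock 37.7 pos [0.3662 0.0046 0.1853] ori [ 3.1414 -0.0007 -3.1039] F [-0.1558 -0.1982  0.1612] w 0.005312844432604791 | delta cm [-9.5243  3.7707 11.9259] rz -0.06630259748885442
white [  6   0  33   7 208] [22.5  2.7] rect [ 6. 32.] 90.0 [1.1475 0.7302] [1.1464 0.7317]
white [ 40   0  34   7 235] [56.7  3. ] rect [ 6. 33.] 90.0 [1.1484 0.622 ] [1.1485 0.6227]
white [495   0  17  15 242] [503.4   6.9] rect [14. 16.] 90.0 [ 1.162  -0.7751] [ 1.1618 -0.7737]
white [214 176  13  13 131] [220.  181.7] rect [12. 12.] 90.0 [0.5927 0.0899] [0.5917 0.0899]
white [214 196  13  13 133] [220.  201.7] rect [12. 12.] 90.0 [0.5324 0.0878] [0.5316 0.0879]
white [205 218  56   5 216] [232.9 219.6] rect [ 4. 55.] 90.0 [0.4802 0.0479] [0.4788 0.0491]
white [222 223  23   4  89] [233.1 224.5] rect [ 3. 22.] 90.0 [0.4655 0.0469] [0.4655 0.0472]
blue [240 201  12  12 122] [245.5 206.5] rect [11. 11.] 90.0 [0.52   0.0117] [0.5199 0.0116]
red [340 186  13  13 138] [346. 192.] rect [12. 12.] 90.0 [ 0.5719 -0.2892] [ 0.572  -0.2894]
```

View pics/m3.png

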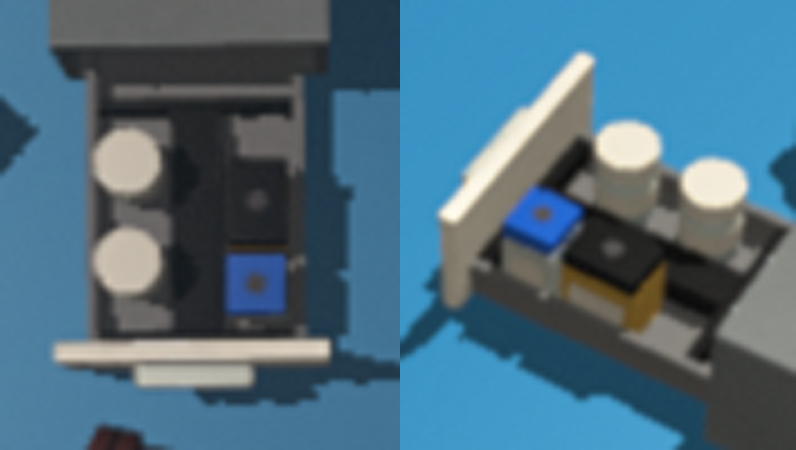

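Emit:
servo_tool:
  deltas: "0 0 0 -0.5 1.2 0 0;0 0 0 -1 1.3 0 0;0 0 0 -1 1.27 1.5 0;0 0 0 -1 0 2.5 0;0 0 0 -1 0 2.5 0;0 0 0 -1 0 2.5 0;0 0 0 -0.5 0 2.5 0;0 0 0 -0.3 0 1.3 0"

```text
clock: 38.47
position: [0.4261, 0.0449, 0.0542]
orientation: [3.141, -0.004, -3.104]
wrist_force: [-0.2, 0.2, -0.2]
gripper_width: 0.0003
```

Emit:
servo_tool:
  deltas: "0 0 0 0 0 0 0;0 0 0 0 0 0 0;0 0 0 0 0 0 0;0 0 0 0 0 0 0;0 0 0 0 0 0 0;0 0 0 0 0 0 0;0 0 0 0 0 0 0;0 0 0 0 0 0 0"

```text
clock: 39.13
position: [0.4277, 0.0446, 0.0578]
orientation: [-3.141, 0.001, -3.104]
wrist_force: [-0.5, -0.3, 0.1]
gripper_width: 0.0004
```

Run:
```python
from h import *
p=np.load("drawer.npy"); delta(p[0],p[1],.055,3.1804)
f=grab_frame("top"); 
for q in ("long_a","short_a","jar_a"):
    for r in recognise(q,f): b=np.array(r["bbox"]); print(q,round(r["confidence"],2),b.round(),ray(f,[(b[0]+b[2])/2,(b[1]+b[3])/2],.05)[:2])
```

```text
clock 39.1333 pos [0.4277 0.0446 0.0578] ori [-3.1415  0.0009 -3.1042] F [-0.5196 -0.2904  0.1306] w 0.000436196359360675 | delta cm [-3.2291  0.0104  0.2804] rz -0.08119949053616295
long_a 0.7 [243. 181. 251. 201.] [0.5699 0.0095]
long_a 0.7 [174. 162. 196. 189.] [0.6131 0.2009]
jar_a 0.47 [213. 175. 227. 190.] [0.5929 0.0914]
jar_a 0.47 [214. 192. 228. 212.] [0.5346 0.0871]
```

Emit:
servo_tool:
  deltas: "0 0 0 -0.4 0 0.2 0;0 0 0 -0.5 0 0 0;0 0 0 -0.5 0 0 0;0 0 0 -0.5 0 0 0;0 0 0 -0.5 0 0 0;0 0 0 -0.6 0 0 0;0 0 0 -0.8 0 0 0;0 0 0 -0.9 0 0 0"

```text
clock: 40.0
position: [0.4744, 0.0465, 0.0551]
orientation: [3.142, -0.002, -3.104]
wrist_force: [-2.4, -0.5, -1.3]
gripper_width: 0.0002
```

Emit:
servo_tool:
  deltas: "0 0 0 -1 0 0 0;0 0 0 -1 0 0 0;0 0 0 -1 0 0 0;0 0 0 -1 0 0 0;0 0 0 -1 0 0 0;0 0 0 -0.9 0 0 0;0 0 0 -0.7 0 0 0;0 0 0 -0.5 0 0 0"

```text
clock: 40.67
position: [0.5464, 0.0491, 0.0553]
orientation: [-3.142, 0.0, -3.104]
wrist_force: [-0.7, -0.4, 1.4]
gripper_width: 0.0003
```

Run:
```python
from h import *
p=np.load("drawer.npy"); X=drawer(-.104+.186,0); delta(X[0],X[1],.055,3.1804)
f=grab_frame("top"); caps(f,"white",.075); caps(f,"blue",.075)
```

```text
clock 40.6667 pos [0.5464 0.0491 0.0553] ori [-3.1416  0.0002 -3.1041] F [-0.6688 -0.3547  1.3886] w 0.00030286304743859245 | delta cm [-9.9511  0.0306  0.0266] rz -0.07527934432703232
```

Emit:
servo_tool:
  deltas: "0 0 0 -0.4 0 0 0;0 0 0 -0.7 0 0 0;0 0 0 -0.8 0 0 0;0 0 0 -0.8 0 0 0;0 0 0 -0.8 0 0 0;0 0 0 -0.8 0 0 0;0 0 0 -0.8 0 0 0;0 0 0 -0.7 0 0 0"

```text
clock: 41.38
position: [0.6042, 0.0513, 0.0552]
orientation: [3.142, 0.0, -3.104]
wrist_force: [-1.2, -0.3, -2.5]
gripper_width: 0.0004
```

Emit:
servo_tool:
  deltas: "0 0 0 -0.6 0 0 0;0 0 0 -0.6 0 0 0;0 0 0 -0.6 0 0 0;0 0 0 -0.5 0 0 0;0 0 0 -0.3 0 0 0;0 0 0 -0.1 0 0 0;0 0 0 0 0 0 0;0 0 0 0 0 0 0"

```text
clock: 42.05
position: [0.6305, 0.0522, 0.0555]
orientation: [-3.142, 0.001, -3.104]
wrist_force: [-1.7, -0.0, -0.4]
gripper_width: 0.0004
```

Run:
```python
from h import *
X=drawer(-.104+.186,0); delta(X[0],X[1],.055,3.1804)
```

```text
clock 42.05 pos [0.6305 0.0522 0.0555] ori [-3.1415  0.0006 -3.1042] F [-1.7078 -0.0458 -0.4172] w 0.0004083853533739832 | delta cm [-1.5384  0.0324  0.0487] rz -0.07890877167569585
```

Emit:
servo_tool:
  deltas: "0 0 0 -0.2 0 0 0;0 0 0 -0.2 0 0 0;0 0 0 -0.1 0 0 0;0 0 0 -0.1 0 0 0;0 0 0 0 0 0 0;0 0 0 0 0 0 0;0 0 0 0 0 0 0;0 0 0 0 0 0 0"

```text
clock: 42.72
position: [0.6318, 0.0523, 0.0553]
orientation: [-3.141, -0.009, -3.104]
wrist_force: [-17.2, -1.1, 12.4]
gripper_width: 0.0003
```

Run:
```python
from h import *
X=drawer(-.104+.186,0); delta(X[0],X[1],.055,3.1804)
g=grab_frame("scene"); cv2.imwrite("pics/s6.png",cv2.resize(g["pixels"][130:290,200:400],(750,600),interpolation=cv2.INTER_CUBIC))
```

```text
clock 42.7167 pos [0.6318 0.0523 0.0553] ori [-3.1414 -0.0095 -3.1037] F [-17.231   -1.0843  12.436 ] w 0.00031824460230922775 | delta cm [-1.4044  0.0302  0.0335] rz -0.05496606786722494
```

View pics/s6.png

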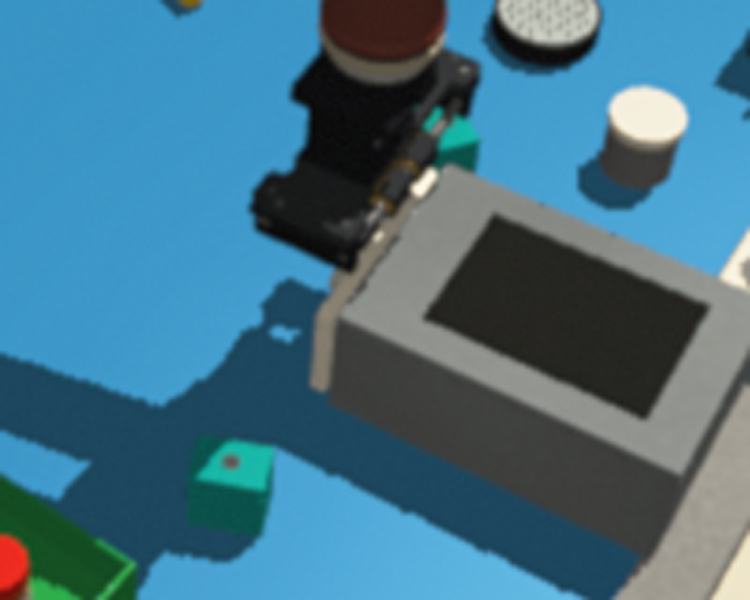

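Emit:
servo_tool:
  deltas: "0 0 0 0.4 0 0 0;0 0 0 1 0 0 0;0 0 0 2 0 0 0;0 0 0 3 0 0 0;0 0 0 3 0 0 0;0 0 0 3 0 0 0;0 0 0 3 0 0 0;0 0 0 0 0 0 0"

```text
clock: 43.43
position: [0.4762, 0.0471, 0.0535]
orientation: [3.141, -0.006, -3.104]
wrist_force: [-0.3, -0.9, -0.9]
gripper_width: 0.0002
```

Emit:
servo_tool:
  deltas: "0 0 0 3 0 0 0;0 0 0 2 0 -2 0;0 0 0 2 0 -3 0;0 0 0 0 0 -3 0;0 0 0 0 0 -3 0;0 0 0 0 0 0 0;0 0 0 0 0 0 0;0 0 0 0 0 0 0"

```text
clock: 44.1
position: [0.4128, 0.044, 0.1654]
orientation: [-3.141, 0.001, -3.104]
wrist_force: [-0.2, -0.1, -0.8]
gripper_width: 0.0008
```

Run:
```python
from h import *
s=observe(); print(s["position"],s["wrist_force"])
f=grab_frame("top"); g=grab_frame("scene")
caps(f,"white",.089,100,500); caps(f,"red",.061)
for o in (0,.003,.006,.01,.018):
    print(o,[proj(f,(*drawer(-.104+.186-o+dx,y),z)).round(1).tolist() for dx,y,z in ((.014,.081,.089),(.014,-.081,.089),(0,.035,.073),(0,-.035,.073))])
cv2.imwrite("pics/m4.png",np.hstack([cv2.resize(f["pixels"][130:210,195:275],(400,400),interpolation=cv2.INTER_CUBIC),cv2.resize(g["pixels"][140:260,230:336],(353,400),interpolation=cv2.INTER_CUBIC)]))
```

```text
[0.4128 0.044  0.1654] [-0.1611 -0.0903 -0.7951]
white [  6   0  33   7 209] [22.5  2.7] rect [ 6. 32.] 90.0 [1.1394 0.7219] [1.1383 0.7235]
white [ 40   0  34   7 235] [56.7  3. ] rect [ 6. 33.] 90.0 [1.1403 0.615 ] [1.1404 0.6157]
white [ 75   0  34   8 263] [91.3  3.4] rect [ 7. 33.] 90.0 [1.141 0.507] [1.1408 0.5063]
white [110   0  33   9 273] [126.4   3.6] rect [ 8. 32.] 90.0 [1.1424 0.3977] [1.1412 0.3987]
white [144   0  34   9 298] [160.9   4. ] rect [ 8. 33.] 90.0 [1.1433 0.29  ] [1.1433 0.2914]
white [179   0  34  10 326] [196.1   4.4] rect [ 9. 33.] 90.0 [1.144  0.1807] [1.1437 0.1826]
white [214   0  34  11 340] [230.7   4.6] rect [10. 33.] 90.0 [1.1456 0.0734] [1.1441 0.074 ]
white [249   0  34  11 372] [265.6   5. ] rect [10. 33.] 90.0 [ 1.1462 -0.0347] [ 1.1462 -0.0344]
white [284   0  34  12 390] [300.9   5.2] rect [11. 33.] 90.0 [ 1.1475 -0.1438] [ 1.1466 -0.1427]
white [319   0  34  13 403] [335.8   5.6] rect [12. 33.] 90.0 [ 1.1485 -0.2517] [ 1.1471 -0.2508]
white [355   0  33  13 429] [371.   6.] rect [12. 32.] 90.0 [ 1.1492 -0.3602] [ 1.1492 -0.3602]
white [390 
[... 891 characters left out ...]
.2 214.1] rect [16. 31.] 90.0 [0.4823 0.6039] [0.4796 0.6057]
white [ 26 231  32  15 374] [ 40.5 238.8] rect [31.4 13.2] 2.6 [0.4096 0.6092] [0.4118 0.6063]
white [396 266  29  31 481] [409.9 281.2] rect [18.9 26.6] 40.6 [ 0.3139 -0.4676] [ 0.314  -0.4675]
red [340 186  13  13 138] [346. 192.] rect [12. 12.] 90.0 [ 0.5719 -0.2892] [ 0.572  -0.2894]
0 [[205.3, 159.4], [259.7, 158.5], [221.2, 164.8], [244.5, 164.4]]
0.003 [[205.3, 160.4], [259.7, 159.5], [221.2, 165.7], [244.5, 165.4]]
0.006 [[205.3, 161.4], [259.7, 160.5], [221.2, 166.7], [244.5, 166.4]]
0.01 [[205.3, 162.7], [259.8, 161.8], [221.2, 168.0], [244.5, 167.7]]
0.018 [[205.3, 165.3], [259.8, 164.5], [221.3, 170.7], [244.5, 170.3]]
```

View pics/m4.png

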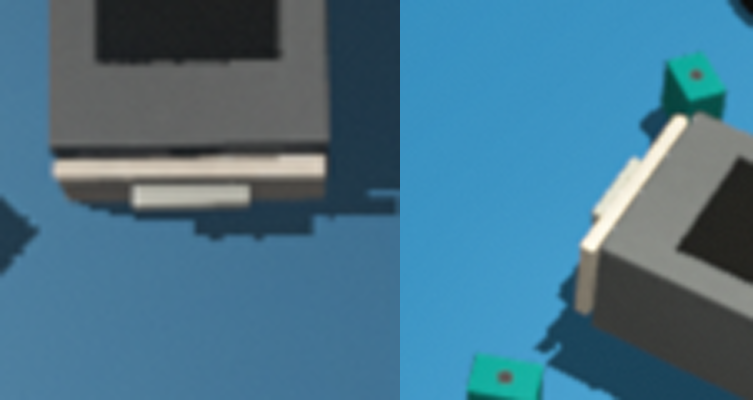

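Run:
```python
from h import *
f=grab_frame("top"); g=grab_frame("scene")
C=lambda u,v:np.array([u/5+195-.4,v/5+130-.4])
def inpull(X):
    p=np.load("drawer.npy"); Cc,S=np.cos(p[2]),np.sin(p[2]); a=X[:2]-p[:2]; return Cc*a[0]+S*a[1]
for n,uv,z in [("panel outer top L",(53,178),.089),("R",(325,172),.089),("lip L",(133,207),.073),("lip R",(250,205),.073),("panel inner L",(53,158),.089),("R",(325,154),.089),("unit top edge L",(51,147),.1),("R",(329,145),.1)]: print(n,inpull(ray(f,C(*uv),z)))
a=cv2.resize(f["pixels"][152:177,198:268],(700,250),interpolation=cv2.INTER_CUBIC); b=cv2.resize(g["pixels"][165:240,280:350],(327,350),interpolation=cv2.INTER_CUBIC)
p=.1997
for o in (0,.006): print([proj(g,(*drawer(-.104+p-o-.012*k,-.081),z)).round(1).tolist() for k in (0,1) for z in (.007,.089)])
cv2.imwrite("pics/m5.png",np.vstack([a,np.pad(b,((0,0),(0,373),(0,0)))]))
```

```text
panel outer top L 0.18242692451128906
R 0.18340082928623047
lip L 0.16698705523909665
lip R 0.16706310690095183
panel inner L 0.19451022048547537
R 0.19426714969873546
unit top edge L 0.19893742463815695
R 0.19743284772616176
[[287.1, 235.7], [288.9, 216.4], [283.1, 233.8], [284.7, 214.4]]
[[285.1, 234.7], [286.8, 215.4], [281.2, 232.8], [282.7, 213.4]]
```

View pics/m5.png

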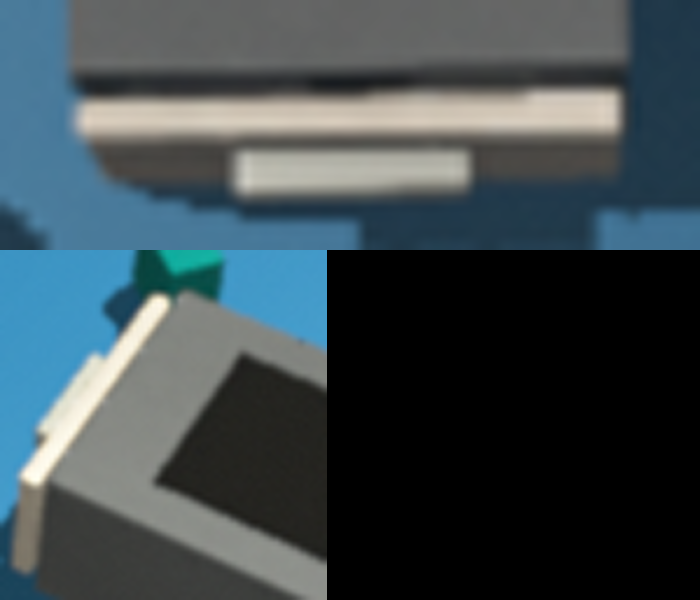

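Emit:
servo_tool:
  deltas: "0 0 0 0 0 2.5 0;0 0 0 0 0 2.5 0;0 0 0 0 0 2.5 0;0 0 0 -1 0 2.3 0;0 0 0 -2 0 1 0;0 0 0 -3 0 0 0;0 0 0 -3 0 0 0;0 0 0 -3 0 0 0"

```text
clock: 44.97
position: [0.5325, 0.0487, 0.0555]
orientation: [3.141, -0.003, -3.104]
wrist_force: [0.5, 0.0, 1.4]
gripper_width: 0.0002
```

Emit:
servo_tool:
  deltas: "0 0 0 -2 0 0 0;0 0 0 -1.5 0 0 0;0 0 0 -1 0 0 0;0 0 0 -0.5 0 0 0;0 0 0 0 0 0 0;0 0 0 0 0 0 0;0 0 0 0 0 0 0;0 0 0 0 0 0 0"

```text
clock: 45.63
position: [0.5815, 0.0505, 0.0571]
orientation: [3.142, -0.001, -3.104]
wrist_force: [-0.5, -0.1, -0.2]
gripper_width: 0.0009
```

Run:
```python
from h import *
X=drawer(-.104+.168,0); delta(X[0],X[1],.058,3.1804)
```

```text
clock 45.6333 pos [0.5815 0.0505 0.0571] ori [ 3.1415 -0.0007 -3.104 ] F [-0.5261 -0.1099 -0.1791] w 0.0008509124348564604 | delta cm [-4.6405  0.0163 -0.0872] rz -0.07197848173534116
```

Find the contact point by inching, then push through steadily.

Emit:
servo_tool:
  deltas: "0 0 0 -0.5 0 -0.1 0;0 0 0 -0.6 0 0 0;0 0 0 -0.6 0 0 0;0 0 0 -0.5 0 0 0;0 0 0 -0.3 0 0 0;0 0 0 -0.2 0 0 0;0 0 0 0 0 0 0;0 0 0 0 0 0 0"

```text
clock: 46.3
position: [0.6092, 0.0515, 0.0581]
orientation: [3.142, -0.0, -3.104]
wrist_force: [-0.5, -0.3, -0.4]
gripper_width: 0.0008
```

Emit:
servo_tool:
  deltas: "0 0 0 -0.2 0 0 0;0 0 0 -0.2 0 0 0;0 0 0 -0.2 0 0 0;0 0 0 -0.2 0 0 0;0 0 0 0 0 0 0;0 0 0 0 0 0 0;0 0 0 0 0 0 0;0 0 0 0 0 0 0"

```text
clock: 46.97
position: [0.6172, 0.0517, 0.0583]
orientation: [3.142, -0.0, -3.104]
wrist_force: [0.9, -0.7, 0.5]
gripper_width: 0.0005
```

Emit:
servo_tool:
  deltas: "0 0 0 -0.2 0 0 0;0 0 0 -0.2 0 0 0;0 0 0 -0.2 0 0 0;0 0 0 -0.2 0 0 0;0 0 0 0 0 0 0;0 0 0 0 0 0 0;0 0 0 0 0 0 0;0 0 0 0 0 0 0"

```text
clock: 47.63
position: [0.6252, 0.052, 0.0583]
orientation: [3.142, -0.0, -3.104]
wrist_force: [-0.3, 0.3, 0.3]
gripper_width: 0.0003
```

Emit:
servo_tool:
  deltas: "0 0 0 -0.2 0 0 0;0 0 0 -0.2 0 0 0;0 0 0 -0.2 0 0 0;0 0 0 -0.2 0 0 0;0 0 0 0 0 0 0;0 0 0 0 0 0 0;0 0 0 0 0 0 0;0 0 0 0 0 0 0"

```text
clock: 48.3
position: [0.6315, 0.0523, 0.0582]
orientation: [-3.142, -0.004, -3.104]
wrist_force: [-7.2, -0.5, 4.8]
gripper_width: 0.0005
```

Run:
```python
from h import *
s=observe(); print(s["position"],s["wrist_force"])
w=grab_frame("wrist"); g=grab_frame("scene"); t=grab_frame("top")
for T in (.160,.168,.174,.182): print(T,"wrist",[proj(w,(*drawer(-.104+T+dx,y),z)).round().tolist() for dx,y,z in ((0,.035,.073),(0,-.035,.073),(.014,.081,.089),(.014,-.081,.089),(.014,-.081,.007))])
A=cv2.resize(w["pixels"][150:290,140:360],(800,509)[:2],interpolation=cv2.INTER_CUBIC)
A=cv2.resize(w["pixels"][160:300,150:350],(400,280),interpolation=cv2.INTER_CUBIC)
B=cv2.resize(g["pixels"][140:240,260:360],(400,400),interpolation=cv2.INTER_CUBIC)[:280]
C=cv2.resize(t["pixels"][140:200,190:280],(450,300),interpolation=cv2.INTER_CUBIC)
cv2.imwrite("pics/m6.png",np.vstack([np.hstack([A,B]),np.pad(C,((0,0),(0,350),(0,0)))]))
```

```text
[0.6315 0.0523 0.0582] [-7.1624 -0.4575  4.7622]
0.16 wrist [[307.0, 211.0], [201.0, 211.0], [386.0, 241.0], [122.0, 241.0], [164.0, 203.0]]
0.168 wrist [[307.0, 222.0], [201.0, 222.0], [384.0, 253.0], [123.0, 253.0], [165.0, 211.0]]
0.174 wrist [[306.0, 231.0], [202.0, 231.0], [383.0, 261.0], [124.0, 261.0], [165.0, 218.0]]
0.182 wrist [[306.0, 242.0], [202.0, 242.0], [382.0, 273.0], [126.0, 273.0], [166.0, 226.0]]
```

View pics/m6.png

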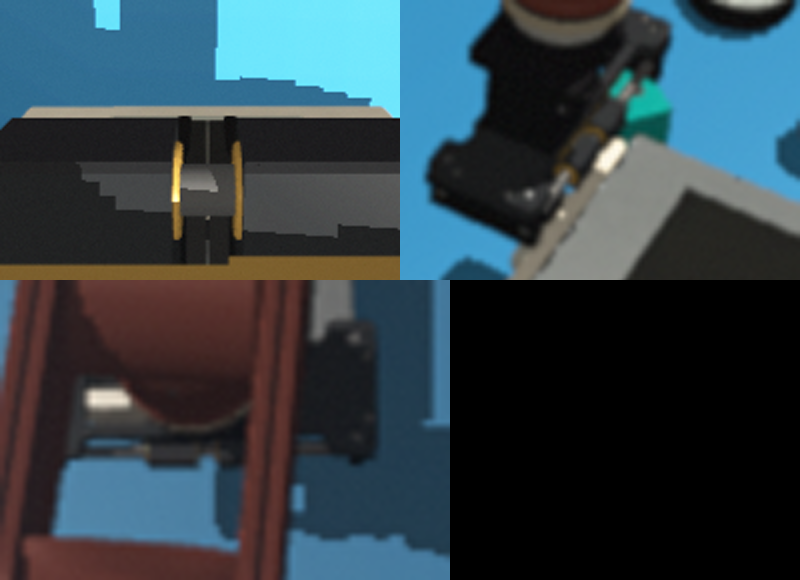

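Run:
```python
from h import *
s=observe(); print(s["wrist_force"],s["moment"],s["tau"])
```

```text
[-6.3761 -0.2173  4.6551] [-0.0083  1.2731 -0.0228] [ -0.0195 -51.2433 -36.9432   0.2174  -2.2698  -0.0011]
```

Emit:
servo_tool:
  deltas: "0 0 0 0.5 0 0 0;0 0 0 1 0 0 0;0 0 0 1.5 0 0 0;0 -6 0 0 0 0 0;0 -6 0 0 0 0 0;0 -6 0 0 0 0 0;0 -6 0 0 0 0 0;0 0 0 0 0 0 0"

```text
clock: 49.12
position: [0.5949, 0.052, 0.0521]
orientation: [3.14, 0.411, -3.104]
wrist_force: [-2.8, 0.4, -2.2]
gripper_width: 0.0003
```

Emit:
servo_tool:
  deltas: "0 0 0 0 0 0 0;0 0 0 0 0 0 0;0 0 0 0 0 0 0;0 0 0 0 0 0 0;0 0 0 0 0 0 0;0 0 0 0 0 0 0;0 0 0 0 0 0 0;0 0 0 0 0 0 0"

```text
clock: 49.78
position: [0.6034, 0.0512, 0.0583]
orientation: [3.142, 0.419, -3.104]
wrist_force: [0.1, -0.0, 1.1]
gripper_width: 0.0004
```

Run:
```python
from h import *
s=observe(); print(s["position"],s["orientation"],s["wrist_force"],s["moment"])
```

```text
[0.6034 0.0512 0.0583] [ 3.1416  0.4185 -3.1041] [ 0.1084 -0.0447  1.0577] [0.0519 0.2654 0.0296]
```

Emit:
servo_tool:
  deltas: "0 6 0 0 0 0 0;0 6 0 0 0 0 0;0 6 0 0 0 0 0;0 6 0 0 0 0 0;0 0 0 0 0 0 0;0 0 0 0 0 0 0;0 0 0 0 0 0 0;0 0 0 0 0 0 0"

```text
clock: 50.45
position: [0.602, 0.0514, 0.058]
orientation: [3.141, 0.0, -3.104]
wrist_force: [-1.1, -0.9, -1.0]
gripper_width: 0.0002
```

Emit:
servo_tool:
  deltas: "0 0 0 -0.5 0 0 0;0 0 0 -0.6 0 0 0;0 0 0 -0.6 0 0 0;0 0 0 -0.6 0 0 0;0 0 0 -0.6 0 0 0;0 0 0 -0.5 0 0 0;0 0 0 -0.4 0 0 0;0 0 0 0 0 0 0"

```text
clock: 51.12
position: [0.6417, 0.0526, 0.0583]
orientation: [-3.142, -0.0, -3.104]
wrist_force: [0.1, 0.6, 0.3]
gripper_width: 0.0005
```

Run:
```python
from h import *
s=observe(); print(s["position"],s["orientation"],s["wrist_force"],s["moment"])
```

```text
[0.6417 0.0526 0.0583] [-3.1416 -0.0004 -3.1042] [0.1134 0.6431 0.2678] [ 0.0237  0.0391 -0.0374]
```

Emit:
servo_tool:
  deltas: "0 0 0 -0.2 0 0 0;0 0 0 -0.2 0 0 0;0 0 0 0 0 0 0;0 0 0 0 0 0 0;0 0 0 0 0 0 0;0 0 0 0 0 0 0;0 0 0 0 0 0 0;0 0 0 0 0 0 0"

```text
clock: 51.78
position: [0.6453, 0.0528, 0.0584]
orientation: [-3.142, 0.0, -3.104]
wrist_force: [0.7, 0.3, 0.7]
gripper_width: 0.0003
```

Emit:
servo_tool:
  deltas: "0 0 0 0.4 0 0 0;0 0 0 1 0 0 0;0 0 0 2 0 0 0;0 0 0 3 0 0 0;0 0 0 3 0 0 0;0 0 0 3 0 0 0;0 0 0 3 0 0 0;0 0 0 3 0 0 0"

```text
clock: 52.45
position: [0.4596, 0.0459, 0.0581]
orientation: [-3.142, -0.0, -3.104]
wrist_force: [-0.6, -0.3, 0.7]
gripper_width: 0.0003
```

Emit:
servo_tool:
  deltas: "0 0 0 2 0 -2 0;0 0 0 2 0 -3 0;0 0 0 1 0 -3 0;0 0 0 0 0 -3 0;0 0 0 0 0 -2 0;0 0 0 0 0 0 0;0 0 0 0 0 0 0;0 0 0 0 0 0 0"

```text
clock: 53.12
position: [0.4108, 0.0441, 0.1875]
orientation: [3.142, -0.001, -3.104]
wrist_force: [-0.1, 0.4, -0.4]
gripper_width: 0.0007
```

Run:
```python
from h import *
s=observe(); print(s["position"],s["wrist_force"])
f=grab_frame("top"); caps(f,"red",.061); cv2.imwrite("pics/end.png",f["pixels"])
hs=cv2.cvtColor(f["pixels"],cv2.COLOR_BGR2HSV).astype(int)
for u in (215,224,233,242,250): print(u,"V",hs[150:180,u,2].tolist())
for o in (0,.004,.018): print(o,[proj(f,(*drawer(-.104+.186-o+dx,y),z)).round(1).tolist() for dx,y,z in ((.014,.081,.089),(.014,-.081,.089),(0,.035,.073),(0,-.035,.073))])
print("unit",proj(f,(*drawer(-.104+.1997,0),.1)))
```

```text
[0.4108 0.0441 0.1875] [-0.1099  0.4237 -0.4171]
red [340 186  13  13 139] [346. 192.] rect [12. 12.] 90.0 [ 0.5719 -0.2894] [ 0.572  -0.2894]
215 V [101, 101, 100, 99, 101, 101, 101, 102, 98, 71, 77, 74, 70, 72, 73, 64, 79, 140, 153, 154, 154, 153, 153, 153, 154, 154, 154, 154, 154, 154]
224 V [100, 99, 100, 100, 100, 99, 99, 101, 100, 77, 67, 83, 162, 184, 188, 168, 99, 70, 80, 139, 153, 152, 152, 151, 152, 152, 153, 152, 153, 152]
233 V [100, 99, 99, 100, 100, 100, 101, 102, 93, 74, 71, 117, 167, 180, 182, 134, 78, 70, 78, 122, 132, 134, 145, 152, 151, 151, 150, 151, 151, 151]
242 V [101, 101, 101, 102, 103, 102, 104, 102, 80, 77, 87, 165, 177, 178, 186, 127, 75, 71, 74, 74, 72, 81, 137, 150, 149, 150, 150, 149, 148, 150]
250 V [103, 102, 101, 102, 102, 101, 103, 101, 78, 87, 82, 76, 76, 75, 70, 72, 74, 74, 74, 75, 73, 80, 136, 149, 149, 148, 148, 147, 149, 148]
0 [[205.3, 159.4], [259.7, 158.5], [221.2, 164.8], [244.5, 164.4]]
0.004 [[205.3, 160.7], [259.7, 159.8], [221.2, 166.1], [244.5, 165.7]]
0.018 [[205.3, 165.3], [259.8, 164.5], [221.3, 170.7], [244.5, 170.3]]
unit [232.2878 158.3   ]
```

```bash
python3 -c "
from bench import *
print(close_job())"
```

```text
the job is handed in; nothing more can be done
None
```

The job is done and handed in at about 53 s of the 210 s allowed. The last checks showed nothing wrong, apart from the limits noted at the end.

- **Spent jar:** the red-capped amber jar stands upright in the green bin. Its cap was last measured at about (0.572, −0.289), near the middle of the bin.
- **Drawer contents:** two white-capped jars are in the left lane. The one blue-capped cartridge is in the right lane, ahead of the brass cartridge, which did not have to be moved. A picture just before closing showed all four upright in their lanes. I saw no second brass cartridge on the bench and left the two turquoise look-alikes alone.
- **Drawer:** after the last push the drawer front no longer shows ahead of the unit. I measured the lip within about 2 mm of fully home. The hand also met no force at a point where the detent should already have pulled the drawer in.

Three things did not go as planned:

- **Slipped grasp:** the first grasp of one jar slipped. The jar stayed upright in place, and I gripped it lower and harder.
- **Stopped at the ridge:** the first push stopped at the roller ridge, with the drawer about 18 mm open and a 17 N reading. A second, steadier push went through.
- **Not checked:** I could not see the contents again once the drawer was closed. I did not measure the bystanders afterwards, but nothing suggested they were touched.

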